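# Pack a sample bottle into its transport canister

## Robot

A 6-joint arm with a two-finger parallel gripper is mounted at the origin on the work surface. World frame = base frame: x ahead of the robot, y to its left, z up, the work surface at z = 0. Lengths are in mm, angles in rad, forces in N, time in s.
With the tool pointing down it reaches from about 350 to 875 mm from the base axis. Payload 4.2 kg.
Tool frame: the origin (TCP) lies midway between the tips of the shut fingers; the grasp point (between the pads) lies 19 mm behind it; z points along the fingers, y is the line along which they close (so a half turn about z gives the same grasp; the last joint's range is limited). The gripper opens to 85 mm and grips with 20 to 120 N. Pads are 22 mm wide; open, the fingers measure 114 mm over their backs; the gripper's body (76 mm by 85 mm) begins 54 mm behind the grasp point. The pads swing forward as they close: fully open they stand 13 mm farther back than shut.
Start: joints at [0.259, 0.385, 0.008, 0, -1.194, -0.259], TCP at [624.979, 0.025, 231.312] pointing down, gripper open.
Joint ranges: [-3.14, 3.14], [-1.21, 2.06], [-1.07, 1.41], [-3.16, 2.05], [-2.99, -0.16], [-3.1, 3.1]. Speed limits (rad/s): [2.79, 2.79, 3.14, 3.14, 3.14, 3.14].

## Interface

Orientations are given as a unit quaternion [x, y, z, w].
In Python, from bench import arm gives the robot as it stands.
- The arm moves only by the tool send_rows, never from a script. Its argument "targets" is a list of rows, each an object of numbers: "gripper": the gripper command: -1 is fully open, 1 is shut, values between are in proportion; "x", "y", "z": the shift along the tool's x, y, z in cm; "ax", "ay", "az": the turn, a rotation vector about the tool's x, y, z in degrees. A call has 1 to 5 rows; each row shifts and turns the commanded pose from where the row before left it, along the tool's axes as they then stand; what a row does not reach is not made up. A row lasts 1/12 s, in which the tool goes at most 41.7 mm and 7.16 degrees, less where a joint would pass 70% of its speed; a pose out of reach is approached as far as the arm can. A call is refused whole if a number of a shift passes 4.17 or a number of a turn 7.16, either way. A call with a gripper value outside its range is refused whole. The fingers move at their own pace and stop on an object; the grip force is fixed at half the most. Time passes only in rows, so rows that do not move let the fingers close. It gives the time, the measured TCP pose, the force, the opening and the grip force at its end, in the units of the state.
- arm.read_state(): the state, without advancing time (a new reading comes with each control period).
- arm.get_image(name): name is "scene" or "side" or "wrist"; returns (picture, depth): 384x512x3 uint8, red, green, blue; 384x512 float32, mm along the optical axis (not along the pixel's ray), 0 where there is no reading.
- arm.camera_model(name): a dict with "fx", "fy", "cx", "cy" (pixels), "cam_to_world" (4x4, takes a point from camera to world coordinates). Camera axes: x right, y down, z forward; pixel columns grow to the right and rows downward; lengths in mm; the calibration is good to about 2 mm. A picture is of the moment at which its call begins: read the wrist's pose just before it. camera_model takes no time and is no camera call; for the wrist camera it gives the pose at the moment of the call.
- arm.job_done(): hands the job in; it is judged then, once.
Trained networks look in the newest picture that a camera, given by its name, has taken for a name from the list of things; names that differ only in an ending like _2 or _b are one class to them, and where a whole thing is asked for, a point or a joint stands for the part that bears it (a point fixed in the world has none). Each returns a list of dicts, best first, with "score" (0 to 1); they miss things now and then, are a little off and sometimes report something else, mostly with a low value. They report only what shows in the picture. A call takes as long as a camera call. They do not tell look-alikes from the thing itself.
- arm.boxes_of(camera, thing): "rect" ([left, top, width, height] in pixels, round what is visible of it).
The state is a dict: "clock": time; "joints": joint angles; "joint_vel": joint speeds; "joint_efforts": joint torques, N m; "position": TCP position; "ee_rot": TCP orientation; "contact_force": force on the tool from outside, world axes, zero at the start; "wrist_torque": the same for the moment, N m; "gripper_width": finger opening in mm; "grasp_force": force on a finger pad.
Only numpy, scipy, OpenCV 4.12 (cv2) and the standard library are available. Lean on these libraries where they do the work, as an engineer would, in place of code of your own. Each camera call takes 0.05 s, during which the arm holds its last target. There are 200 camera calls.

## Task

Pack the sample for shipping: lower the blue-capped bottle upright into the open dark canister until you feel it meet the packing inside (how full it is differs each time), and let it down rather than dropping or pushing hard. Then, in this order, seat the yellow collar fully home on the canister, put the red lid squarely over it, and stand the green logger upright in the recess on top of the lid. Leave the glass dishes, the timer and the tube rack as they are.

Things in the scene. Friction and masses are not known exactly. Their poses are not given: they have to be found in the camera images.
- canister: (All sizes in mm.) Target, fixed to the table: dark steel open round canister with four white stripes, standing upright. Outside diameter 58, height 92, bore 50. Inside lies grey packing whose top is 14 to 32 mm above the table (unknown, differs each time, firm). Origin at the centre of its underside, on the table; z up.
- bottle_center (a point): Loose white long-necked sample bottle with a yellow band and a blue cap, standing upright. Total height 118; round body diameter 38 up to 42 above its base, narrowing to a neck of 22 at 52; blue cap diameter 24 from 82 to 118 above its base. 60 to 130 g. The point lies on its axis half-way up (59 above its base); z up. Take it by the cap, so that the fingers stay above the canister's rim: in the canister the cap ends up above the rim.
- collar_center (a point): Loose yellow collar, lying flat; the same either way up. Total height 40: a thick ring of outside diameter 68 and height 24 in the middle (grip this), and above and below it a short thinner spigot of diameter 44, 8 long. Through hole diameter 38. The lower spigot drops into the canister's bore so that the thick ring sits on the rim (its point then 104 above the table); the bottle's cap passes up through the hole. The point is the centre (20 above its underside); z up.
- lid_center (a point): Loose red round lid standing open side down, a deep cap of outside diameter 62 and height 52, inside diameter 52, clear inside height 44. Its open lower end fits over the collar's upper spigot and stands on the thick ring (its point then 142 above the table). On its top is a round recess with a white floor, diameter 52, depth 4. The point is on its axis half-way up (26 above its lower edge); z up.
- logger_center (a point): Loose green cylindrical data logger with a small black display on its top, standing upright on the table; diameter 34, height 46. The point is its centre (23 above its underside); z up. Standing in the lid's recess its point is 45 above the lid's point.
- dishes_center (a point): Bystander, loose: stack of two pale, whitish clear glass dishes, diameter 60, height 29. The point is its centre.
- timer_center (a point): Bystander, loose: flat white timer with a green display, 55 x 65, height 18. The point is its centre.
- rack_center (a point): Bystander, loose: low blue tube rack, 60 x 100 (along its y), height 40 with the tube caps. The point is on its vertical axis, 19 above its underside.
Things that resemble listed ones, but are neither listed nor needed, are in the scene too. There is more than one size of the part that bears logger_center; the job needs the larger. Of the things shaped like the part that bears collar_center, the yellow one is meant.

How it is judged:
By the outcome, as a careful person would: the job done as asked, in the order asked, and still so for the second after the job is handed in, with the robot touching nothing.
It also fails if it takes over 115 s, if anything falls off the work surface, if the arm or the gripper's body presses on something with over 40 N, if the wrist force passes 120 N, or if a joint passes its speed limit or range.

## Working session

There is one attempt and no reset: what is moved stays moved. The work goes in short steps, Python scripts to look and compute and a tool call to move; the robot and the scene stay as the last step left them, time stands still between calls to the robot, and variables do not carry over. Pictures are saved under pics/ and viewed, at most 14 in all, crops included, and the job is handed in when it is done.

Besides the shell and the picture viewer there is one more tool, called by a JSON object that holds its "api" and its "payload". send_rows: Moves the arm, as the interface text tells. Its arguments: {"type":"object","properties":{"targets":{"type":"array"}},"required":["targets"]}

```bash
mkdir -p pics
cat > h.py <<'E'
import numpy as np, cv2
from bench import arm
def cloud(name):
    m=arm.camera_model(name); im,d=arm.get_image(name)
    v,u=np.mgrid[:384,:512]; z=d
    P=np.stack([(u-m['cx'])*z/m['fx'],(v-m['cy'])*z/m['fy'],z,np.ones_like(z)],-1)@np.array(m['cam_to_world']).T
    P=P[...,:3]; P[d<=0]=np.nan
    return im,P
def save(im,f): cv2.imwrite('pics/'+f,cv2.cvtColor(im,cv2.COLOR_RGB2BGR))
E
python3 - <<'E'
from h import *
print(arm.read_state())
for c in ['scene','side']:
    im,P=cloud(c); np.savez(c+'.npz',im=im,P=P); save(im,c+'.png')
    print(c,np.array(arm.camera_model(c)['cam_to_world'])[:3].round(2).tolist())
    for t in ['canister','bottle_center','collar_center','lid_center','logger_center','dishes_center','timer_center','rack_center']:
        for b in arm.boxes_of(c,t)[:3]:
            l,tp,w,h=[int(q) for q in b['rect']]
            Q=P[max(tp,0):tp+h,max(l,0):l+w].reshape(-1,3); Q=Q[Q[:,2]>8]
            print(t,round(b['score'],2),b['rect'],np.nanpercentile(Q,[5,95],axis=0).round().tolist() if len(Q) else '')
print(arm.read_state()['clock'])
E
```

```text
{'clock': 0.0, 'joints': array([ 2.58608782e-01,  3.85580165e-01,  6.64260940e-03, -4.94613690e-04,
       -1.19397911e+00, -2.58623333e-01]), 'joint_vel': array([ 5.18637629e-04,  5.55136436e-04,  1.12136700e-03, -1.03752534e-05,
        1.46564576e-03, -3.95301453e-04]), 'joint_efforts': array([-9.55001960e-04, -3.92286408e+01,  1.88399577e+01,  4.18616563e+00,
       -4.72148502e-03,  8.27910434e-07]), 'position': array([6.24430797e+02, 2.71762938e-02, 2.30214536e+02]), 'ee_rot': array([-0.7070367 ,  0.70717602,  0.0007317 , -0.00080088]), 'contact_force': array([-0.71093764, -0.38398143, -0.01306176]), 'wrist_torque': array([0.03850596, 0.00555003, 0.00869031]), 'grasp_force': 0.0, 'gripper_width': 85.570371668757}
scene [[0.28, 0.72, -0.63, 1062.33], [0.96, -0.2, 0.2, -122.52], [0.02, -0.66, -0.75, 727.86]]
canister 0.7 [115.0, 255.1, 35.8, 51.1] [[627.0, -284.0, 18.0], [680.0, -234.0, 91.0]]
bottle_center 0.75 [113.7, 173.5, 20.2, 45.9] [[424.0, -282.0, 18.0], [446.0, -258.0, 117.0]]
collar_center 0.93 [352.2, 138.3, 24.2, 23.1] [[362.0, 388.0, 11.0], [416.0, 441.0, 38.0]]
coll
[... 829 characters left out ...]
0.9, 167.0, 23.8, 15.6] [[367.0, 281.0, 15.0], [421.0, 333.0, 39.0]]
collar_center 0.61 [154.0, 151.2, 19.3, 17.1] [[351.0, 387.0, 12.0], [401.0, 440.0, 39.0]]
lid_center 0.84 [277.5, 169.4, 20.4, 30.0] [[622.0, 83.0, 13.0], [673.0, 137.0, 51.0]]
lid_center 0.53 [288.4, 281.8, 20.1, 51.7] [[408.0, -288.0, 15.0], [434.0, -263.0, 118.0]]
logger_center 0.58 [210.3, 221.7, 9.6, 18.8] [[372.0, 17.0, 11.0], [391.0, 37.0, 36.0]]
logger_center 0.56 [233.1, 223.1, 20.0, 19.4] [[427.0, -23.0, 11.0], [455.0, 1.0, 47.0]]
dishes_center 0.79 [286.6, 239.8, 24.2, 25.5] [[501.0, -150.0, 12.0], [552.0, -99.0, 30.0]]
timer_center 0.79 [221.8, 182.7, 24.4, 17.2] [[478.0, 148.0, 10.0], [536.0, 203.0, 19.0]]
0.9
```

View pics/scene.png

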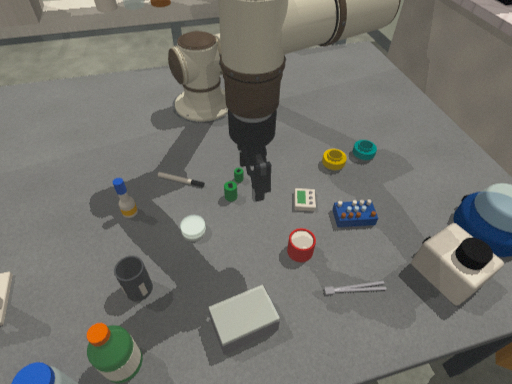

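View pics/side.png

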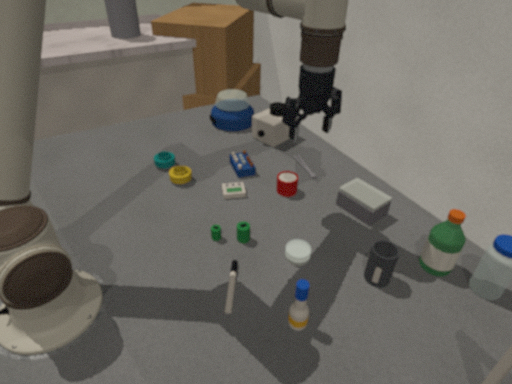

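The scene camera shows the yellow collar at (335,159) and a teal look-alike at (364,149). It also shows a larger green cylinder at (231,190) and a smaller one at (238,175). By the description, the collar meant is the yellow one and the logger meant is the larger one at (231,190). I'll confirm both in one crop and fit the positions.

```bash
cat >> h.py <<'E'
from scipy.optimize import least_squares
def fitc(P,x,y,r,z0,z1,R=None):
    Q=P.reshape(-1,3); Q=Q[(np.hypot(Q[:,0]-x,Q[:,1]-y)<(R or r+10))&(Q[:,2]>z0)&(Q[:,2]<z1)]
    f=lambda p:np.hypot(Q[:,0]-p[0],Q[:,1]-p[1])-r
    s=least_squares(f,[x,y],loss='soft_l1')
    return s.x.round(1),len(Q),np.abs(s.fun).mean().round(1)
E
python3 - <<'E'
from h import *
A={}
for c in ['scene','side']:
    d=np.load(c+'.npz'); A[c]=d['im']; P=d['P']
    for n,x,y,r,z0,z1 in [('can',650,-262,29,20,85),('cap',427,-272,12,86,112),('body',427,-272,19,8,40),('collar',400,308,34,12,28),('lid',653,110,31,8,46),('log',446,-11,17,8,42),('small',384,27,13,8,30)]:
        print(c,n,*fitc(P,x,y,r,z0,z1))
a=A['scene'][135:205,215:385]; b=A['side'][140:250,150:260]
a=cv2.resize(a,None,fx=4,fy=4,interpolation=2); b=cv2.resize(b,(280,280),interpolation=2)
cv=np.zeros((570,680,3),np.uint8); cv[:280]=a; cv[285:565,:280]=b; save(cv,'crop.png')
E
```

```text
scene can [ 652.8 -260.2] 867 2.1
scene cap [ 427.2 -269.6] 87 0.6
scene body [ 427.7 -269.5] 137 0.8
scene collar [398.5 314.2] 141 5.4
scene lid [653.8 114.3] 338 4.7
scene log [444.2  -6. ] 107 0.8
scene small [386.   30.6] 53 0.8
side can [ 649.6 -261.5] 858 1.7
side cap [ 426.6 -269.5] 117 0.5
side body [ 426.4 -269.8] 195 0.5
side collar [396.2 313.7] 125 4.1
side lid [652.7 114.3] 242 2.1
side log [443.1  -6. ] 135 0.7
side small [385.   30.4] 65 0.7
```

View pics/crop.png

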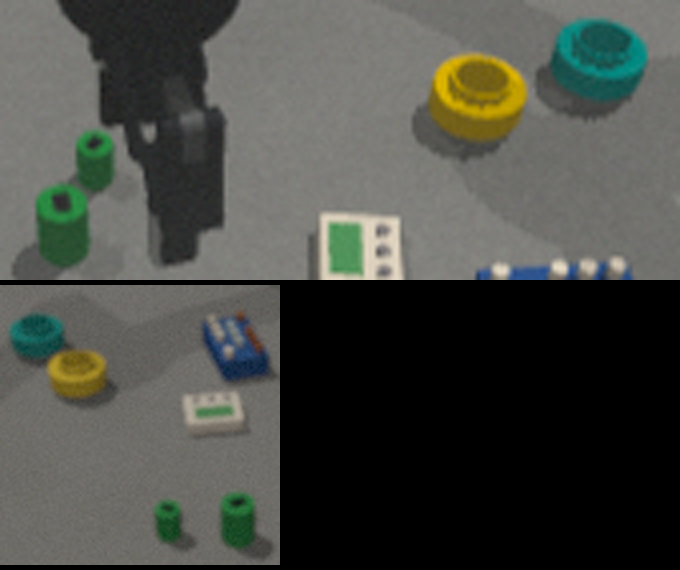

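The crop confirms both choices: the yellow ring is at crop (478,95), with the teal look-alike beside it, and the larger green cylinder is at crop (62,225). Next I move to the bottle.

{"api": "send_rows", "payload": {"targets": [{"x": 2.7, "y": 1.97, "gripper": -1}, {"x": 2.7, "y": 1.97, "gripper": -1}, {"x": 2.7, "y": 1.97, "gripper": -1}, {"x": 2.7, "y": 1.97, "gripper": -1}, {"x": 2.7, "y": 1.97, "gripper": -1}]}}

```text
$.targets[0]: bad value
```

{"api": "send_rows", "payload": {"targets": [{"x": 2.7, "y": 1.97, "gripper": -1}, {"x": 2.7, "y": 1.97, "gripper": -1}, {"x": 2.7, "y": 1.97, "gripper": -1}, {"x": 2.7, "y": 1.97, "gripper": -1}, {"x": 2.7, "y": 1.97, "gripper": -1}]}}

```text
$.targets[0]: bad value
```

{"api": "send_rows", "payload": {"targets": [{"gripper": -1}, {"gripper": -1}]}}

```text
$.targets[0]: bad value
```

Run:
```python
from h import *
s=arm.read_state(); print(s['position'],s['ee_rot'],s['joints'].round(2),s['contact_force'])
im,P=cloud('wrist'); save(im,'w1.png')
for n,r,z0,z1 in [('cap',12,86,122),('body',19,8,40)]: print(n,*fitc(P,427,-269.6,r,z0,z1))
Q=P.reshape(-1,3);Q=Q[(Q[:,2]>112)&(Q[:,2]<124)&(np.hypot(Q[:,0]-427,Q[:,1]+270)<30)]; print(len(Q),(Q.max(0)+Q.min(0))/2,np.ptp(Q,axis=0) if len(Q) else '')
```

```text
[6.24983644e+02 3.80375209e-02 2.31349169e+02] [ 7.07123602e-01 -7.07089960e-01  1.43532841e-05 -2.14164972e-05] [ 0.26  0.38  0.01  0.   -1.19 -0.26] [-0.22435599 -0.17109414 -0.1926163 ]
cap [ 427.  -269.6] 0 nan
body [ 427.  -269.6] 0 nanh.py:15: RuntimeWarning: Mean of empty slice.
  return s.x.round(1),len(Q),np.abs(s.fun).mean().round(1)
  ret = ret.dtype.type(ret / rcount)
Traceback (most recent call last):
ValueError: zero-size array to reduction operation maximum which has no identity
```

View pics/w1.png

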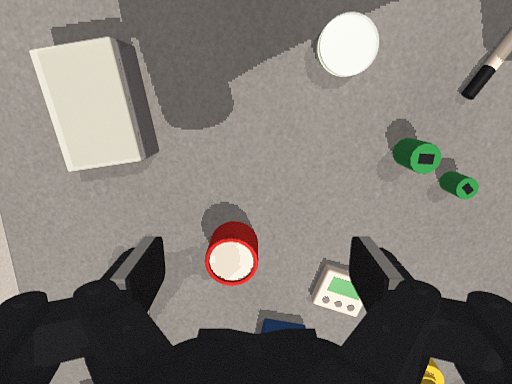

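The calls were refused, so rows probably need every field. The wrist view shows the lid at (232,260), the loggers at (418,157) and (460,187), and the fingers along the image's horizontal. I'll send full rows.

{"api": "send_rows", "payload": {"targets": [{"x": 2.7, "y": 1.97, "z": 0, "ax": 0, "ay": 0, "az": 0, "gripper": -1}, {"x": 2.7, "y": 1.97, "z": 0, "ax": 0, "ay": 0, "az": 0, "gripper": -1}, {"x": 2.7, "y": 1.97, "z": 0, "ax": 0, "ay": 0, "az": 0, "gripper": -1}, {"x": 2.7, "y": 1.97, "z": 0, "ax": 0, "ay": 0, "az": 0, "gripper": -1}, {"x": 2.7, "y": 1.97, "z": 0, "ax": 0, "ay": 0, "az": 0, "gripper": -1}]}}

```text
clock: 1.37
position: [525.4, -136.0, 231.5]
ee_rot: [0.707, -0.707, 0.0, -0.0]
contact_force: [0.3, -0.8, 0.4]
gripper_width: 85.6
grasp_force: 0.0
```

{"api": "send_rows", "payload": {"targets": [{"x": 2.7, "y": 1.97, "z": 0, "ax": 0, "ay": 0, "az": 0, "gripper": -1}, {"x": 2.7, "y": 1.97, "z": 0, "ax": 0, "ay": 0, "az": 0, "gripper": -1}, {"x": 2.7, "y": 1.97, "z": 0, "ax": 0, "ay": 0, "az": 0, "gripper": -1}, {"x": 2.7, "y": 1.97, "z": 0, "ax": 0, "ay": 0, "az": 0, "gripper": -1}, {"x": 2.7, "y": 1.97, "z": 0, "ax": 0, "ay": 0, "az": 0, "gripper": -1}]}}

```text
clock: 1.78
position: [426.9, -271.1, 231.7]
ee_rot: [0.707, -0.707, 0.0, -0.0]
contact_force: [0.6, -0.7, -0.1]
gripper_width: 85.6
grasp_force: 0.0
```

{"api": "send_rows", "payload": {"targets": [{"x": 0, "y": 0, "z": 0, "ax": 0, "ay": 0, "az": 0, "gripper": -1}, {"x": 0, "y": 0, "z": 0, "ax": 0, "ay": 0, "az": 0, "gripper": -1}, {"x": 0, "y": 0, "z": 0, "ax": 0, "ay": 0, "az": 0, "gripper": -1}]}}

```text
clock: 2.03
position: [428.2, -270.0, 231.5]
ee_rot: [-0.707, 0.707, -0.0, 0.0]
contact_force: [-0.8, 1.0, 0.9]
gripper_width: 85.5
grasp_force: 0.0
```

```bash
python3 - <<'E' 2>&1 | tail -8
from h import *
s=arm.read_state(); print(s['position'],s['ee_rot'],s['joints'].round(2),s['contact_force'])
im,P=cloud('wrist'); save(im,'w2.png')
for n,r,z0,z1 in [('cap',12,86,112),('body',19,8,40)]: print(n,*fitc(P,427,-269.6,r,z0,z1))
Q=P.reshape(-1,3);Q=Q[(Q[:,2]>114)&(Q[:,2]<124)&(np.hypot(Q[:,0]-427,Q[:,1]+270)<30)]
print(len(Q),(Q.max(0)+Q.min(0))/2,np.ptp(Q,axis=0))
E
```

```text
[ 428.15468236 -270.00009859  231.48095495] [-7.06949406e-01  7.07264063e-01 -2.30818691e-04  1.71549012e-04] [-0.24  0.18 -0.28 -0.   -1.11  0.24] [-0.76241238  0.95945939  0.89925298]
cap [ 428.3 -269.8] 148 0.1
body [ 428.3 -270.2] 133 0.2
587 [ 428.44075845 -270.29694728  117.22509301] [23.14007404 23.23746165  5.9494259 ]
```

The bottle is directly under the tool, so I descend and grip the cap.

{"api": "send_rows", "payload": {"targets": [{"x": 0, "y": 0, "z": 3.5, "ax": 0, "ay": 0, "az": 0, "gripper": -1}, {"x": 0, "y": 0, "z": 3.5, "ax": 0, "ay": 0, "az": 0, "gripper": -1}, {"x": 0, "y": 0, "z": 3.5, "ax": 0, "ay": 0, "az": 0, "gripper": -1}, {"x": 0, "y": 0, "z": 3.0, "ax": 0, "ay": 0, "az": 0, "gripper": -1}, {"x": 0, "y": 0, "z": 1.0, "ax": 0, "ay": 0, "az": 0, "gripper": -1}]}}

```text
clock: 2.5
position: [426.0, -267.9, 81.9]
ee_rot: [0.708, -0.707, -0.004, 0.002]
contact_force: [-0.3, -0.7, -0.1]
gripper_width: 85.4
grasp_force: 0.0
```

{"api": "send_rows", "payload": {"targets": [{"x": 0, "y": 0, "z": 0, "ax": 0, "ay": 0, "az": 0, "gripper": -1}, {"x": 0, "y": 0, "z": 0, "ax": 0, "ay": 0, "az": 0, "gripper": 0.3}, {"x": 0, "y": 0, "z": 0, "ax": 0, "ay": 0, "az": 0, "gripper": 1}, {"x": 0, "y": 0, "z": 0, "ax": 0, "ay": 0, "az": 0, "gripper": 1}, {"x": 0, "y": 0, "z": 0, "ax": 0, "ay": 0, "az": 0, "gripper": 1}]}}

```text
clock: 2.92
position: [429.0, -270.0, 87.6]
ee_rot: [0.707, -0.707, 0.001, -0.001]
contact_force: [0.1, 0.5, 0.5]
gripper_width: 38.8
grasp_force: 0.0
```

{"api": "send_rows", "payload": {"targets": [{"x": 0, "y": 0, "z": 0, "ax": 0, "ay": 0, "az": 0, "gripper": 1}, {"x": 0, "y": 0, "z": 0, "ax": 0, "ay": 0, "az": 0, "gripper": 1}, {"x": 0, "y": 0, "z": 0, "ax": 0, "ay": 0, "az": 0, "gripper": 1}, {"x": 0, "y": 0, "z": 0, "ax": 0, "ay": 0, "az": 0, "gripper": 1}]}}

```text
clock: 3.25
position: [428.6, -270.3, 87.5]
ee_rot: [0.707, -0.707, 0.001, -0.0]
contact_force: [-0.9, 0.2, 5.7]
gripper_width: 22.2
grasp_force: 58.6
```

{"api": "send_rows", "payload": {"targets": [{"x": 0, "y": 0, "z": -1.0, "ax": 0, "ay": 0, "az": 0, "gripper": 1}, {"x": 0, "y": 0, "z": -2.5, "ax": 0, "ay": 0, "az": 0, "gripper": 1}, {"x": 0, "y": 0, "z": -3.5, "ax": 0, "ay": 0, "az": 0, "gripper": 1}, {"x": 0, "y": 0, "z": -3.5, "ax": 0, "ay": 0, "az": 0, "gripper": 1}, {"x": 0, "y": 0, "z": -2.5, "ax": 0, "ay": 0, "az": 0, "gripper": 1}]}}

```text
clock: 3.67
position: [428.5, -270.3, 219.2]
ee_rot: [0.707, -0.707, 0.001, -0.001]
contact_force: [1.1, 0.2, 0.0]
gripper_width: 22.4
grasp_force: 58.8
```

{"api": "send_rows", "payload": {"targets": [{"x": 0, "y": -1.5, "z": 0, "ax": 0, "ay": 0, "az": 0, "gripper": 1}, {"x": -0.15, "y": -3.0, "z": 0, "ax": 0, "ay": 0, "az": 0, "gripper": 1}, {"x": -0.15, "y": -3.5, "z": 0, "ax": 0, "ay": 0, "az": 0, "gripper": 1}, {"x": -0.15, "y": -3.5, "z": 0, "ax": 0, "ay": 0, "az": 0, "gripper": 1}, {"x": -0.15, "y": -3.5, "z": 0, "ax": 0, "ay": 0, "az": 0, "gripper": 1}]}}

```text
clock: 4.08
position: [579.0, -263.8, 216.1]
ee_rot: [-0.707, 0.707, 0.0, 0.0]
contact_force: [0.5, -0.7, -1.0]
gripper_width: 22.1
grasp_force: 58.9
```

{"api": "send_rows", "payload": {"targets": [{"x": -0.15, "y": -3.5, "z": 0, "ax": 0, "ay": 0, "az": 0, "gripper": 1}, {"x": -0.15, "y": -2.5, "z": 0, "ax": 0, "ay": 0, "az": 0, "gripper": 1}, {"x": 0, "y": -1.2, "z": 0, "ax": 0, "ay": 0, "az": 0, "gripper": 1}, {"x": 0, "y": 0, "z": 0, "ax": 0, "ay": 0, "az": 0, "gripper": 1}, {"x": 0, "y": 0, "z": 0, "ax": 0, "ay": 0, "az": 0, "gripper": 1}]}}

```text
clock: 4.5
position: [649.7, -260.7, 214.8]
ee_rot: [-0.707, 0.707, 0.001, -0.001]
contact_force: [-0.4, -0.5, -0.8]
gripper_width: 22.3
grasp_force: 58.9
```

```bash
cat > canfit.py <<'E'
from h import *
s=arm.read_state(); print(s['position'],s['ee_rot'].round(4),s['contact_force'],s['gripper_width'],s['grasp_force'])
im,P=cloud('wrist'); save(im,'w3.png')
print('outer',*fitc(P,651,-261,29,20,80,36))
Q=P.reshape(-1,3); Q=Q[(Q[:,2]>89)&(Q[:,2]<95)&(np.hypot(Q[:,0]-651,Q[:,1]+261)<36)]
f=lambda p:np.hypot(Q[:,0]-p[0],Q[:,1]-p[1])-27
if len(Q): r=least_squares(f,[651,-261],loss='soft_l1'); print('rim',r.x,len(Q),np.abs(r.fun).mean())
E
python3 canfit.py
```

```text
[ 649.73061891 -260.6883518   214.7592078 ] [-7.071e-01  7.071e-01  1.200e-03 -5.000e-04] [-0.36348846 -0.50058105 -0.83398492] 22.33153565407661 58.90734851360321
outer [ 651.2 -261.6] 597 1.8
rim [ 652.05933262 -261.58388988] 576 1.0197828196809442
```

View pics/w3.png

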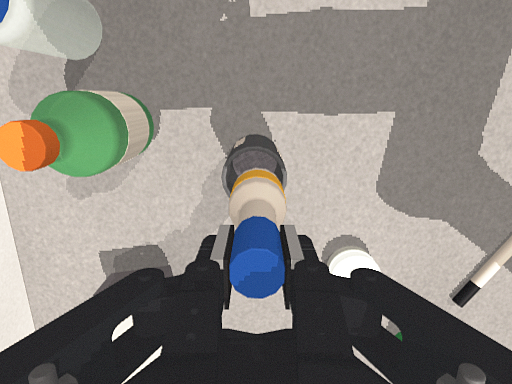

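The bottle hangs upright over the canister, with the cap at (258,255) and the canister mouth at (254,170). I correct by about 2 mm and start down.

{"api": "send_rows", "payload": {"targets": [{"x": 0.1, "y": -0.2, "z": 0, "ax": 0, "ay": 0, "az": 0, "gripper": 1}, {"x": 0, "y": 0, "z": 1.0, "ax": 0, "ay": 0, "az": 0, "gripper": 1}, {"x": 0, "y": 0, "z": 1.5, "ax": 0, "ay": 0, "az": 0, "gripper": 1}, {"x": 0, "y": 0, "z": 1.5, "ax": 0, "ay": 0, "az": 0, "gripper": 1}, {"x": 0, "y": 0, "z": 0, "ax": 0, "ay": 0, "az": 0, "gripper": 1}]}}

```text
clock: 4.97
position: [649.2, -261.3, 172.3]
ee_rot: [-0.707, 0.708, 0.003, -0.001]
contact_force: [-0.1, 0.2, -1.6]
gripper_width: 22.4
grasp_force: 58.9
```

{"api": "send_rows", "payload": {"targets": [{"x": 0, "y": 0, "z": 1.0, "ax": 0, "ay": 0, "az": 0, "gripper": 1}, {"x": 0, "y": 0, "z": 1.5, "ax": 0, "ay": 0, "az": 0, "gripper": 1}, {"x": 0, "y": 0, "z": 1.0, "ax": 0, "ay": 0, "az": 0, "gripper": 1}, {"x": 0, "y": 0, "z": 0.5, "ax": 0, "ay": 0, "az": 0, "gripper": 1}, {"x": 0, "y": 0, "z": 0, "ax": 0, "ay": 0, "az": 0, "gripper": 1}]}}

```text
clock: 5.38
position: [651.2, -261.8, 134.9]
ee_rot: [-0.707, 0.707, 0.001, -0.001]
contact_force: [0.4, 0.2, -2.1]
gripper_width: 22.5
grasp_force: 58.9
```

{"api": "send_rows", "payload": {"targets": [{"x": 0, "y": 0, "z": 0, "ax": 0, "ay": 0, "az": 0, "gripper": 1}, {"x": 0, "y": 0, "z": 0, "ax": 0, "ay": 0, "az": 0, "gripper": 1}]}}

```text
clock: 5.55
position: [652.6, -262.2, 137.3]
ee_rot: [0.707, -0.707, 0.001, -0.0]
contact_force: [0.1, -0.5, 0.0]
gripper_width: 22.4
grasp_force: 58.9
```

{"api": "send_rows", "payload": {"targets": [{"x": 0, "y": 0, "z": 0.5, "ax": 0, "ay": 0, "az": 0, "gripper": 1}, {"x": 0, "y": 0, "z": 0.5, "ax": 0, "ay": 0, "az": 0, "gripper": 1}, {"x": 0, "y": 0, "z": 0.3, "ax": 0, "ay": 0, "az": 0, "gripper": 1}, {"x": 0, "y": 0, "z": 0, "ax": 0, "ay": 0, "az": 0, "gripper": 1}, {"x": 0, "y": 0, "z": 0, "ax": 0, "ay": 0, "az": 0, "gripper": 1}]}}

```text
clock: 5.97
position: [651.8, -262.0, 122.9]
ee_rot: [0.707, -0.707, -0.0, 0.0]
contact_force: [-1.0, -0.2, -0.8]
gripper_width: 22.2
grasp_force: 58.9
```

{"api": "send_rows", "payload": {"targets": [{"x": 0, "y": 0, "z": 0.1, "ax": 0, "ay": 0, "az": 0, "gripper": 1}, {"x": 0, "y": 0, "z": 0.1, "ax": 0, "ay": 0, "az": 0, "gripper": 1}, {"x": 0, "y": 0, "z": 0, "ax": 0, "ay": 0, "az": 0, "gripper": 1}]}}

```text
clock: 6.22
position: [652.0, -261.9, 121.2]
ee_rot: [-0.707, 0.707, 0.0, -0.0]
contact_force: [-0.6, -0.1, -0.7]
gripper_width: 22.5
grasp_force: 58.9
```

{"api": "send_rows", "payload": {"targets": [{"x": 0, "y": 0, "z": 0.1, "ax": 0, "ay": 0, "az": 0, "gripper": 1}, {"x": 0, "y": 0, "z": 0.1, "ax": 0, "ay": 0, "az": 0, "gripper": 1}, {"x": 0, "y": 0, "z": 0, "ax": 0, "ay": 0, "az": 0, "gripper": 1}, {"x": 0, "y": 0, "z": 0, "ax": 0, "ay": 0, "az": 0, "gripper": 1}]}}

```text
clock: 6.55
position: [651.9, -262.0, 119.2]
ee_rot: [-0.707, 0.707, 0.0, -0.0]
contact_force: [0.3, 0.5, -1.7]
gripper_width: 22.4
grasp_force: 58.9
```

{"api": "send_rows", "payload": {"targets": [{"x": 0, "y": 0, "z": 0.1, "ax": 0, "ay": 0, "az": 0, "gripper": 1}, {"x": 0, "y": 0, "z": 0.1, "ax": 0, "ay": 0, "az": 0, "gripper": 1}, {"x": 0, "y": 0, "z": 0, "ax": 0, "ay": 0, "az": 0, "gripper": 1}, {"x": 0, "y": 0, "z": 0, "ax": 0, "ay": 0, "az": 0, "gripper": 1}]}}

```text
clock: 6.88
position: [651.9, -261.9, 117.2]
ee_rot: [0.707, -0.707, -0.0, 0.0]
contact_force: [-0.1, 0.0, -0.5]
gripper_width: 22.3
grasp_force: 58.9
```

{"api": "send_rows", "payload": {"targets": [{"x": 0, "y": 0, "z": 0.1, "ax": 0, "ay": 0, "az": 0, "gripper": 1}, {"x": 0, "y": 0, "z": 0.1, "ax": 0, "ay": 0, "az": 0, "gripper": 1}, {"x": 0, "y": 0, "z": 0, "ax": 0, "ay": 0, "az": 0, "gripper": 1}, {"x": 0, "y": 0, "z": 0, "ax": 0, "ay": 0, "az": 0, "gripper": 1}]}}

```text
clock: 7.22
position: [651.9, -262.0, 115.2]
ee_rot: [0.707, -0.707, -0.0, 0.0]
contact_force: [-0.5, 0.2, -0.9]
gripper_width: 22.2
grasp_force: 58.9
```

{"api": "send_rows", "payload": {"targets": [{"x": 0, "y": 0, "z": 0.1, "ax": 0, "ay": 0, "az": 0, "gripper": 1}, {"x": 0, "y": 0, "z": 0.1, "ax": 0, "ay": 0, "az": 0, "gripper": 1}, {"x": 0, "y": 0, "z": 0, "ax": 0, "ay": 0, "az": 0, "gripper": 1}, {"x": 0, "y": 0, "z": 0, "ax": 0, "ay": 0, "az": 0, "gripper": 1}]}}

```text
clock: 7.55
position: [652.0, -261.9, 113.2]
ee_rot: [-0.707, 0.707, 0.0, -0.0]
contact_force: [-0.1, -0.5, -0.6]
gripper_width: 22.2
grasp_force: 58.9
```

{"api": "send_rows", "payload": {"targets": [{"x": 0, "y": 0, "z": 0.1, "ax": 0, "ay": 0, "az": 0, "gripper": 1}, {"x": 0, "y": 0, "z": 0.1, "ax": 0, "ay": 0, "az": 0, "gripper": 1}, {"x": 0, "y": 0, "z": 0, "ax": 0, "ay": 0, "az": 0, "gripper": 1}, {"x": 0, "y": 0, "z": 0, "ax": 0, "ay": 0, "az": 0, "gripper": 1}]}}

```text
clock: 7.88
position: [651.9, -261.9, 111.2]
ee_rot: [0.707, -0.707, -0.0, 0.0]
contact_force: [-0.3, 0.8, -0.9]
gripper_width: 22.6
grasp_force: 58.9
```

{"api": "send_rows", "payload": {"targets": [{"x": 0, "y": 0, "z": 0.1, "ax": 0, "ay": 0, "az": 0, "gripper": 1}, {"x": 0, "y": 0, "z": 0.1, "ax": 0, "ay": 0, "az": 0, "gripper": 1}, {"x": 0, "y": 0, "z": 0, "ax": 0, "ay": 0, "az": 0, "gripper": 1}, {"x": 0, "y": 0, "z": 0, "ax": 0, "ay": 0, "az": 0, "gripper": 1}]}}

```text
clock: 8.22
position: [651.9, -262.0, 109.2]
ee_rot: [-0.707, 0.707, 0.0, -0.0]
contact_force: [-0.5, 0.6, -1.0]
gripper_width: 22.5
grasp_force: 58.9
```

{"api": "send_rows", "payload": {"targets": [{"x": 0, "y": 0, "z": 0.1, "ax": 0, "ay": 0, "az": 0, "gripper": 1}, {"x": 0, "y": 0, "z": 0.1, "ax": 0, "ay": 0, "az": 0, "gripper": 1}, {"x": 0, "y": 0, "z": 0, "ax": 0, "ay": 0, "az": 0, "gripper": 1}, {"x": 0, "y": 0, "z": 0, "ax": 0, "ay": 0, "az": 0, "gripper": 1}]}}

```text
clock: 8.55
position: [651.9, -262.0, 107.2]
ee_rot: [-0.707, 0.707, 0.0, -0.0]
contact_force: [-0.9, 0.3, -0.9]
gripper_width: 22.5
grasp_force: 58.9
```

{"api": "send_rows", "payload": {"targets": [{"x": 0, "y": 0, "z": 0.1, "ax": 0, "ay": 0, "az": 0, "gripper": 1}, {"x": 0, "y": 0, "z": 0.1, "ax": 0, "ay": 0, "az": 0, "gripper": 1}, {"x": 0, "y": 0, "z": 0, "ax": 0, "ay": 0, "az": 0, "gripper": 1}, {"x": 0, "y": 0, "z": 0, "ax": 0, "ay": 0, "az": 0, "gripper": 1}]}}

```text
clock: 8.88
position: [652.1, -262.0, 105.4]
ee_rot: [0.707, -0.707, 0.0, -0.0]
contact_force: [-0.1, 0.5, -0.8]
gripper_width: 22.3
grasp_force: 59.2
```

{"api": "send_rows", "payload": {"targets": [{"x": 0, "y": 0, "z": 0.1, "ax": 0, "ay": 0, "az": 0, "gripper": 1}, {"x": 0, "y": 0, "z": 0, "ax": 0, "ay": 0, "az": 0, "gripper": 1}, {"x": 0, "y": 0, "z": 0, "ax": 0, "ay": 0, "az": 0, "gripper": 1}]}}

```text
clock: 9.13
position: [652.1, -262.2, 105.4]
ee_rot: [0.707, -0.707, 0.0, -0.0]
contact_force: [-1.8, 0.2, 4.9]
gripper_width: 22.5
grasp_force: 59.4
```

That is contact, at +5 N. I release, rise and check the bottle.

{"api": "send_rows", "payload": {"targets": [{"x": 0, "y": 0, "z": 0, "ax": 0, "ay": 0, "az": 0, "gripper": 0.2}, {"x": 0, "y": 0, "z": 0, "ax": 0, "ay": 0, "az": 0, "gripper": -0.2}, {"x": 0, "y": 0, "z": 0, "ax": 0, "ay": 0, "az": 0, "gripper": -1}, {"x": 0, "y": 0, "z": 0, "ax": 0, "ay": 0, "az": 0, "gripper": -1}, {"x": 0, "y": 0, "z": 0, "ax": 0, "ay": 0, "az": 0, "gripper": -1}]}}

```text
clock: 9.55
position: [651.9, -261.9, 103.8]
ee_rot: [-0.707, 0.707, 0.0, -0.0]
contact_force: [0.2, -0.4, 0.7]
gripper_width: 80.5
grasp_force: 0.0
```

{"api": "send_rows", "payload": {"targets": [{"x": 0, "y": 0, "z": -1.0, "ax": 0, "ay": 0, "az": 0, "gripper": -1}, {"x": 0, "y": 0, "z": -3.5, "ax": 0, "ay": 0, "az": 0, "gripper": -1}, {"x": 0, "y": 0, "z": -4.0, "ax": 0, "ay": 0, "az": 0, "gripper": -1}, {"x": 0, "y": 0, "z": -4.0, "ax": 0, "ay": 0, "az": 0, "gripper": -1}, {"x": 0, "y": 0, "z": -2.5, "ax": 0, "ay": 0, "az": 0, "gripper": -1}]}}

```text
clock: 9.97
position: [653.1, -262.7, 260.7]
ee_rot: [0.707, -0.707, 0.004, -0.001]
contact_force: [0.6, -0.1, 1.2]
gripper_width: 85.5
grasp_force: 0.0
```

{"api": "send_rows", "payload": {"targets": [{"x": 0, "y": 0, "z": 0, "ax": 0, "ay": 0, "az": 0, "gripper": -1}, {"x": 0, "y": 0, "z": 0, "ax": 0, "ay": 0, "az": 0, "gripper": -1}]}}

```text
clock: 10.13
position: [652.8, -262.1, 257.8]
ee_rot: [-0.707, 0.707, -0.002, 0.002]
contact_force: [-0.1, 1.1, -1.1]
gripper_width: 85.5
grasp_force: 0.0
```

```bash
sed -i 's/w3.png/w4.png/' canfit.py
cat >> canfit.py <<'E'
Q=P.reshape(-1,3); Q=Q[(Q[:,2]>100)&(Q[:,2]<160)&(np.hypot(Q[:,0]-651,Q[:,1]+261)<36)]
print(len(Q),np.percentile(Q[:,2],[5,50,95]))
for a,b in [(100,110),(110,120),(120,128)]: print('cap',a,*fitc(P,651,-261,12,a,b,30))
T=Q[Q[:,2]>np.percentile(Q[:,2],95)-3]; print('top',(T.max(0)+T.min(0))/2,np.ptp(T,axis=0))
E
python3 canfit.py
```

```text
[ 652.78043054 -262.10124445  257.76079877] [-0.7071  0.7071 -0.0024  0.0017] [-0.08217373  1.08589866 -1.05174589] 85.53577112980402 0.0
outer [ 651.5 -260.1] 1104 7.4
rim [ 652.15464645 -261.82215852] 679 1.3932270323252227
707 [108.50443175 135.07502798 136.23682516]
cap 100 [ 651.9 -261.9] 44 0.2
cap 110 [ 651.9 -261.9] 44 0.1
cap 120 [ 651.9 -262. ] 45 0.2
top [ 651.9573274 -262.3119699  135.3767634] [22.01052998 23.29130149  3.95264647]
```

View pics/w4.png

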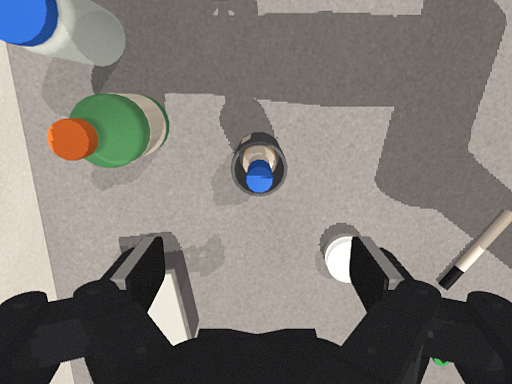

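The bottle stands upright and centred in the canister, with its cap at (260,175) and the mouth around (258,165). Next is the collar.

{"api": "send_rows", "payload": {"targets": [{"x": -3.58, "y": 1.59, "z": 0, "ax": 0, "ay": 0, "az": 0, "gripper": -1}, {"x": -3.58, "y": 1.59, "z": 0, "ax": 0, "ay": 0, "az": 0, "gripper": -1}, {"x": -3.58, "y": 1.59, "z": 0, "ax": 0, "ay": 0, "az": 0, "gripper": -1}, {"x": -3.58, "y": 1.59, "z": 0, "ax": 0, "ay": 0, "az": 0, "gripper": -1}, {"x": -3.58, "y": 1.59, "z": 0, "ax": 0, "ay": 0, "az": 0, "gripper": -1}]}}

```text
clock: 10.6
position: [570.5, -81.7, 252.4]
ee_rot: [-0.707, 0.707, 0.001, -0.001]
contact_force: [0.1, 0.4, 0.3]
gripper_width: 85.5
grasp_force: 0.0
```

{"api": "send_rows", "payload": {"targets": [{"x": -3.58, "y": 1.59, "z": 0, "ax": 0, "ay": 0, "az": 0, "gripper": -1}, {"x": -3.58, "y": 1.59, "z": 0, "ax": 0, "ay": 0, "az": 0, "gripper": -1}, {"x": -3.58, "y": 1.59, "z": 0, "ax": 0, "ay": 0, "az": 0, "gripper": -1}, {"x": -3.58, "y": 1.59, "z": 0, "ax": 0, "ay": 0, "az": 0, "gripper": -1}, {"x": -3.58, "y": 1.59, "z": 0, "ax": 0, "ay": 0, "az": 0, "gripper": -1}]}}

```text
clock: 11.02
position: [491.0, 97.1, 252.9]
ee_rot: [-0.707, 0.707, 0.001, -0.002]
contact_force: [-0.7, -0.5, 0.2]
gripper_width: 85.2
grasp_force: 0.0
```

{"api": "send_rows", "payload": {"targets": [{"x": -3.58, "y": 1.59, "z": 0, "ax": 0, "ay": 0, "az": 0, "gripper": -1}, {"x": -3.58, "y": 1.59, "z": 0, "ax": 0, "ay": 0, "az": 0, "gripper": -1}, {"x": -3.58, "y": 1.59, "z": 0, "ax": 0, "ay": 0, "az": 0, "gripper": -1}, {"x": -3.58, "y": 1.59, "z": 0, "ax": 0, "ay": 0, "az": 0, "gripper": -1}, {"x": -3.58, "y": 1.59, "z": 0, "ax": 0, "ay": 0, "az": 0, "gripper": -1}]}}

```text
clock: 11.43
position: [411.6, 275.9, 253.0]
ee_rot: [0.707, -0.707, 0.0, 0.002]
contact_force: [0.6, 0.6, -0.7]
gripper_width: 85.3
grasp_force: 0.0
```

{"api": "send_rows", "payload": {"targets": [{"x": -3.58, "y": 1.59, "z": 0, "ax": 0, "ay": 0, "az": 0, "gripper": -1}, {"x": 0, "y": 0, "z": 0, "ax": 0, "ay": 0, "az": 0, "gripper": -1}, {"x": 0, "y": 0, "z": 0, "ax": 0, "ay": 0, "az": 0, "gripper": -1}, {"x": 0, "y": 0, "z": 0, "ax": 0, "ay": 0, "az": 0, "gripper": -1}]}}

```text
clock: 11.77
position: [397.0, 310.3, 253.1]
ee_rot: [0.707, -0.707, 0.0, 0.002]
contact_force: [1.1, 0.2, 0.3]
gripper_width: 85.2
grasp_force: 0.0
```

```bash
cat > obj.py <<'E'
import sys
from h import *
x,y,r,z0,z1=map(float,sys.argv[1:6])
s=arm.read_state(); print(s['position'].round(1),s['ee_rot'].round(4),s['joints'].round(2),s['contact_force'].round(1),s['gripper_width'])
im,P=cloud('wrist'); save(im,sys.argv[6])
for a,b in zip(np.linspace(z0,z1,4)[:-1],np.linspace(z0,z1,4)[1:]): print('fit',a,*fitc(P,x,y,r,a,b,r+9))
Q=P.reshape(-1,3);Q=Q[(Q[:,2]>z0)&(Q[:,2]<z1+20)&(np.hypot(Q[:,0]-x,Q[:,1]-y)<r+10)]
zt=np.percentile(Q[:,2],98);T=Q[Q[:,2]>zt-4];print('top',zt,(T.max(0)+T.min(0))/2,np.ptp(T,axis=0))
E
python3 obj.py 398 312 34 10 26 w5.png
```

```text
[397.  310.3 253.1] [ 7.073e-01 -7.069e-01  2.000e-04  1.500e-03] [ 0.99  0.16 -0.24 -0.   -1.17 -0.99] [1.1 0.2 0.3] 85.15898999606851
fit 10.0 [385.7 304.4] 53 5.3
fit 15.333333333333332 [407.2 301. ] 57 5.6
fit 20.666666666666664 [388.7 301.6] 56 5.3
top 40.13743717140486 [398.57849771 313.83560012  39.35413597] [42.0034698  42.61735197  5.63814031]
```

View pics/w5.png

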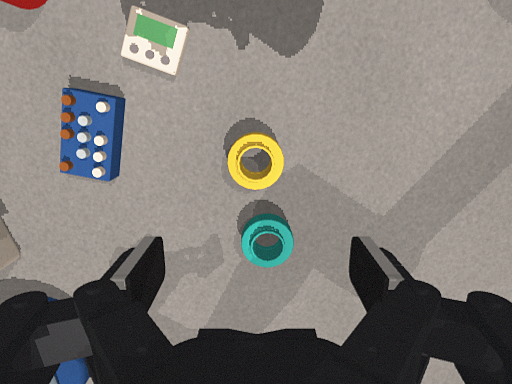

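The wrist view shows the yellow collar at (256,161) with the teal one at (267,240), and the fingers will close clear of it. I align and descend.

{"api": "send_rows", "payload": {"targets": [{"x": -0.35, "y": -0.15, "z": 3.0, "ax": 0, "ay": 0, "az": 0, "gripper": -1}, {"x": 0, "y": 0, "z": 4.0, "ax": 0, "ay": 0, "az": 0, "gripper": -1}, {"x": 0, "y": 0, "z": 4.0, "ax": 0, "ay": 0, "az": 0, "gripper": -1}, {"x": 0, "y": 0, "z": 4.0, "ax": 0, "ay": 0, "az": 0, "gripper": -1}, {"x": 0, "y": 0, "z": 3.0, "ax": 0, "ay": 0, "az": 0, "gripper": -1}]}}

```text
clock: 12.23
position: [398.7, 311.4, 71.5]
ee_rot: [-0.706, 0.708, -0.0, -0.002]
contact_force: [-1.3, 0.4, -0.2]
gripper_width: 85.7
grasp_force: 0.0
```

{"api": "send_rows", "payload": {"targets": [{"x": 0, "y": 0, "z": 0, "ax": 0, "ay": 0, "az": 0, "gripper": -1}, {"x": 0, "y": 0, "z": 0, "ax": 0, "ay": 0, "az": 0, "gripper": -1}, {"x": 0, "y": 0, "z": 0, "ax": 0, "ay": 0, "az": 0, "gripper": -1}]}}

```text
clock: 12.48
position: [400.5, 314.8, 76.0]
ee_rot: [-0.707, 0.707, -0.0, 0.001]
contact_force: [0.8, 0.0, -0.3]
gripper_width: 85.1
grasp_force: 0.0
```

```bash
python3 obj.py 398.5 313.8 34 10 26 w6.png
```

```text
[400.5 314.8  76. ] [-7.069e-01  7.073e-01 -1.000e-04  1.500e-03] [ 0.99  0.37 -0.48  0.   -0.73 -0.99] [ 0.8  0.  -0.3] 85.05517661672367
fit 10.0 [389.2 301.2] 275 5.6
fit 15.333333333333332 [408.7 302. ] 296 5.9
fit 20.666666666666664 [407.6 301.2] 327 5.8
top 39.97760948645361 [398.36743282 314.14869085  38.77399848] [43.76507499 43.53783845  5.53754338]
```

{"api": "send_rows", "payload": {"targets": [{"x": 0.07, "y": 0.2, "z": 1.0, "ax": 0, "ay": 0, "az": 0, "gripper": -1}, {"x": 0, "y": 0, "z": 2.2, "ax": 0, "ay": 0, "az": 0, "gripper": -1}, {"x": 0, "y": 0, "z": 2.2, "ax": 0, "ay": 0, "az": 0, "gripper": -1}, {"x": 0, "y": 0, "z": 1.5, "ax": 0, "ay": 0, "az": 0, "gripper": -1}, {"x": 0, "y": 0, "z": 0.9, "ax": 0, "ay": 0, "az": 0, "gripper": -1}]}}

```text
clock: 12.95
position: [397.7, 314.3, -3.0]
ee_rot: [-0.707, 0.707, 0.0, 0.001]
contact_force: [0.2, -0.2, -0.7]
gripper_width: 85.7
grasp_force: 0.0
```

{"api": "send_rows", "payload": {"targets": [{"x": 0, "y": 0, "z": 0, "ax": 0, "ay": 0, "az": 0, "gripper": -1}, {"x": 0, "y": 0, "z": 0, "ax": 0, "ay": 0, "az": 0, "gripper": -1}]}}

```text
clock: 13.12
position: [397.8, 314.5, -2.4]
ee_rot: [0.707, -0.707, -0.0, -0.001]
contact_force: [-0.3, -1.1, 0.5]
gripper_width: 85.3
grasp_force: 0.0
```

{"api": "send_rows", "payload": {"targets": [{"x": 0, "y": 0, "z": 0, "ax": 0, "ay": 0, "az": 0, "gripper": -0.6}, {"x": 0, "y": 0, "z": 0, "ax": 0, "ay": 0, "az": 0, "gripper": 0}, {"x": 0, "y": 0, "z": 0, "ax": 0, "ay": 0, "az": 0, "gripper": 1}, {"x": 0, "y": 0, "z": 0, "ax": 0, "ay": 0, "az": 0, "gripper": 1}, {"x": 0, "y": 0, "z": 0, "ax": 0, "ay": 0, "az": 0, "gripper": 1}]}}

```text
clock: 13.53
position: [397.9, 314.7, -1.4]
ee_rot: [0.707, -0.707, -0.0, -0.002]
contact_force: [-1.4, -2.2, 7.8]
gripper_width: 66.9
grasp_force: 65.1
```

{"api": "send_rows", "payload": {"targets": [{"x": 0, "y": 0, "z": 0, "ax": 0, "ay": 0, "az": 0, "gripper": 1}, {"x": 0, "y": 0, "z": 0, "ax": 0, "ay": 0, "az": 0, "gripper": 1}]}}

```text
clock: 13.7
position: [397.9, 314.7, -1.4]
ee_rot: [0.707, -0.707, -0.0, -0.002]
contact_force: [-0.6, -0.7, 7.4]
gripper_width: 67.3
grasp_force: 65.1
```

{"api": "send_rows", "payload": {"targets": [{"x": 0, "y": 0, "z": -1.0, "ax": 0, "ay": 0, "az": 0, "gripper": 1}, {"x": 0, "y": 0, "z": -4.0, "ax": 0, "ay": 0, "az": 0, "gripper": 1}, {"x": 0, "y": 0, "z": -4.0, "ax": 0, "ay": 0, "az": 0, "gripper": 1}, {"x": 0, "y": 0, "z": -4.0, "ax": 0, "ay": 0, "az": 0, "gripper": 1}, {"x": 0, "y": 0, "z": -4.0, "ax": 0, "ay": 0, "az": 0, "gripper": 1}]}}

```text
clock: 14.12
position: [396.8, 313.2, 169.5]
ee_rot: [0.707, -0.707, -0.0, -0.001]
contact_force: [1.2, 1.2, -0.4]
gripper_width: 66.9
grasp_force: 67.6
```

{"api": "send_rows", "payload": {"targets": [{"x": 1.5, "y": -0.7, "z": 0, "ax": 0, "ay": 0, "az": 0, "gripper": 1}, {"x": 3.0, "y": -1.32, "z": 0, "ax": 0, "ay": 0, "az": 0, "gripper": 1}, {"x": 3.6, "y": -1.59, "z": 0, "ax": 0, "ay": 0, "az": 0, "gripper": 1}, {"x": 3.6, "y": -1.59, "z": 0, "ax": 0, "ay": 0, "az": 0, "gripper": 1}, {"x": 3.6, "y": -1.59, "z": 0, "ax": 0, "ay": 0, "az": 0, "gripper": 1}]}}

```text
clock: 14.53
position: [465.2, 159.2, 167.8]
ee_rot: [0.708, -0.707, 0.0, -0.001]
contact_force: [1.7, -0.3, -0.9]
gripper_width: 67.4
grasp_force: 67.6
```

{"api": "send_rows", "payload": {"targets": [{"x": 3.6, "y": -1.59, "z": 0, "ax": 0, "ay": 0, "az": 0, "gripper": 1}, {"x": 3.6, "y": -1.59, "z": 0, "ax": 0, "ay": 0, "az": 0, "gripper": 1}, {"x": 3.6, "y": -1.59, "z": 0, "ax": 0, "ay": 0, "az": 0, "gripper": 1}, {"x": 3.6, "y": -1.59, "z": 0, "ax": 0, "ay": 0, "az": 0, "gripper": 1}, {"x": 3.6, "y": -1.59, "z": 0, "ax": 0, "ay": 0, "az": 0, "gripper": 1}]}}

```text
clock: 14.95
position: [544.8, -21.3, 167.7]
ee_rot: [0.707, -0.707, 0.0, -0.001]
contact_force: [0.4, 0.9, -0.8]
gripper_width: 67.4
grasp_force: 67.6
```

{"api": "send_rows", "payload": {"targets": [{"x": 3.6, "y": -1.59, "z": 0, "ax": 0, "ay": 0, "az": 0, "gripper": 1}, {"x": 3.6, "y": -1.59, "z": 0, "ax": 0, "ay": 0, "az": 0, "gripper": 1}, {"x": 3.6, "y": -1.59, "z": 0, "ax": 0, "ay": 0, "az": 0, "gripper": 1}, {"x": 3.6, "y": -1.59, "z": 0, "ax": 0, "ay": 0, "az": 0, "gripper": 1}, {"x": 3.0, "y": -1.32, "z": 0, "ax": 0, "ay": 0, "az": 0, "gripper": 1}]}}

```text
clock: 15.37
position: [621.8, -196.0, 167.6]
ee_rot: [-0.707, 0.708, -0.001, 0.0]
contact_force: [-0.8, 1.2, -0.0]
gripper_width: 67.4
grasp_force: 67.6
```

{"api": "send_rows", "payload": {"targets": [{"x": 2.0, "y": -0.9, "z": 0, "ax": 0, "ay": 0, "az": 0, "gripper": 1}, {"x": 0.9, "y": -0.4, "z": 0, "ax": 0, "ay": 0, "az": 0, "gripper": 1}, {"x": 0, "y": 0, "z": 0, "ax": 0, "ay": 0, "az": 0, "gripper": 1}, {"x": 0, "y": 0, "z": 0, "ax": 0, "ay": 0, "az": 0, "gripper": 1}]}}

```text
clock: 15.7
position: [633.7, -222.1, 166.6]
ee_rot: [-0.707, 0.707, 0.0, 0.0]
contact_force: [-0.1, 0.3, 0.4]
gripper_width: 67.0
grasp_force: 67.6
```

```bash
cat > look.py <<'E'
from h import *
import sys
s=arm.read_state(); print(s['clock'],s['position'].round(1),s['ee_rot'].round(4),s['contact_force'].round(1),s['gripper_width'])
im,P=cloud('wrist'); save(im,sys.argv[1]); np.savez('w.npz',im=im,P=P)
hsv=cv2.cvtColor(im,cv2.COLOR_RGB2HSV).astype(int)
def col(h0,h1,zr):
    m=(hsv[...,0]>=h0)&(hsv[...,0]<=h1)&(hsv[...,1]>100)&(P[...,2]>zr[0])&(P[...,2]<zr[1])
    m&=np.hypot(P[...,0]-s['position'][0],P[...,1]-s['position'][1])<60
    Q=P[m]; return Q
for n,h in [('yellow',(20,33)),('blue',(100,125)),('red',(0,6))]:
    Q=col(*h,(60,400))
    if len(Q)>20:
        zt=np.percentile(Q[:,2],98);T=Q[Q[:,2]>zt-4];print(n,len(Q),'top',zt.round(1),((T.max(0)+T.min(0))/2).round(1),np.ptp(T,axis=0).round(1))
E
python3 look.py w7.png
```

```text
15.7 [ 633.7 -222.1  166.6] [-7.069e-01  7.073e-01  3.000e-04  1.000e-04] [-0.1  0.3  0.4] 67.01773308138944
yellow 18602 top 207.7 [ 633.9 -223.2  221.8] [43.2 42.7 36.3]
blue 1715 top 239.5 [ 644.8 -230.6  246.6] [52.4 17.4 17.8]
```

View pics/w7.png

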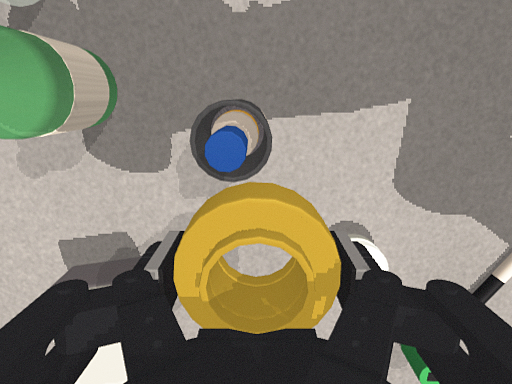

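The collar is held level with its hole at (258,285), and the canister is ahead at (231,140). I move over it and check before lowering.

{"api": "send_rows", "payload": {"targets": [{"x": 1.5, "y": -0.7, "z": 0, "ax": 0, "ay": 0, "az": 0, "gripper": 1}, {"x": 1.5, "y": -0.7, "z": 0, "ax": 0, "ay": 0, "az": 0, "gripper": 1}, {"x": 0.9, "y": -0.41, "z": 0, "ax": 0, "ay": 0, "az": 0, "gripper": 1}, {"x": 0, "y": 0, "z": 0, "ax": 0, "ay": 0, "az": 0, "gripper": 1}, {"x": 0, "y": 0, "z": 0, "ax": 0, "ay": 0, "az": 0, "gripper": 1}]}}

```text
clock: 16.17
position: [652.1, -260.4, 166.3]
ee_rot: [0.707, -0.707, -0.0, -0.0]
contact_force: [0.3, -0.1, 0.1]
gripper_width: 67.5
grasp_force: 67.6
```

{"api": "send_rows", "payload": {"targets": [{"x": 0, "y": 0, "z": 0, "ax": 0, "ay": 0, "az": 0, "gripper": 1}, {"x": 0, "y": 0, "z": 0, "ax": 0, "ay": 0, "az": 0, "gripper": 1}]}}

```text
clock: 16.33
position: [652.1, -260.4, 166.5]
ee_rot: [0.707, -0.707, -0.0, -0.0]
contact_force: [0.3, -0.1, -1.0]
gripper_width: 66.9
grasp_force: 67.6
```

```bash
python3 look.py w8.png
```

```text
16.3333 [ 652.1 -260.4  166.5] [ 7.074e-01 -7.068e-01 -2.000e-04 -0.000e+00] [ 0.3 -0.1 -1. ] 66.87190535878071
yellow 18598 top 207.6 [ 652.3 -261.8  222.1] [43.4 42.5 36.8]
blue 155 top 242.7 [ 654.2 -274.   244. ] [37.3  9.2 10.4]
```

{"api": "send_rows", "payload": {"targets": [{"x": 0, "y": 0, "z": 1.0, "ax": 0, "ay": 0, "az": 0, "gripper": 1}, {"x": 0, "y": 0, "z": 1.5, "ax": 0, "ay": 0, "az": 0, "gripper": 1}, {"x": 0, "y": 0, "z": 1.5, "ax": 0, "ay": 0, "az": 0, "gripper": 1}, {"x": 0, "y": 0, "z": 0.5, "ax": 0, "ay": 0, "az": 0, "gripper": 1}, {"x": 0, "y": 0, "z": 0, "ax": 0, "ay": 0, "az": 0, "gripper": 1}]}}

```text
clock: 16.8
position: [651.0, -260.8, 118.8]
ee_rot: [-0.707, 0.707, 0.002, -0.001]
contact_force: [0.2, -0.1, -0.4]
gripper_width: 67.0
grasp_force: 67.6
```

{"api": "send_rows", "payload": {"targets": [{"x": 0, "y": 0, "z": 0, "ax": 0, "ay": 0, "az": 0, "gripper": 1}, {"x": 0, "y": 0, "z": 0, "ax": 0, "ay": 0, "az": 0, "gripper": 1}]}}

```text
clock: 16.97
position: [653.0, -261.5, 122.3]
ee_rot: [0.707, -0.707, 0.001, -0.0]
contact_force: [-0.8, -0.2, -0.0]
gripper_width: 67.0
grasp_force: 67.6
```

{"api": "send_rows", "payload": {"targets": [{"x": -0.05, "y": 0.1, "z": 0.8, "ax": 0, "ay": 0, "az": 0, "gripper": 1}, {"x": 0, "y": 0, "z": 1.0, "ax": 0, "ay": 0, "az": 0, "gripper": 1}, {"x": 0, "y": 0, "z": 0.8, "ax": 0, "ay": 0, "az": 0, "gripper": 1}, {"x": 0, "y": 0, "z": 0, "ax": 0, "ay": 0, "az": 0, "gripper": 1}, {"x": 0, "y": 0, "z": 0, "ax": 0, "ay": 0, "az": 0, "gripper": 1}]}}

```text
clock: 17.38
position: [650.8, -260.8, 94.0]
ee_rot: [-0.707, 0.707, 0.001, -0.001]
contact_force: [-0.7, 0.6, -0.3]
gripper_width: 66.8
grasp_force: 67.6
```

{"api": "send_rows", "payload": {"targets": [{"x": 0, "y": 0, "z": 0, "ax": 0, "ay": 0, "az": 0, "gripper": 1}, {"x": 0, "y": 0, "z": 0, "ax": 0, "ay": 0, "az": 0, "gripper": 1}]}}

```text
clock: 17.55
position: [651.7, -261.0, 95.7]
ee_rot: [0.707, -0.707, 0.0, -0.0]
contact_force: [-0.2, -0.3, -0.7]
gripper_width: 66.9
grasp_force: 67.6
```

Alignment is good. I lower it slowly into the bore, with contact expected near z 82.5.

{"api": "send_rows", "payload": {"targets": [{"x": 0, "y": 0, "z": 0.2, "ax": 0, "ay": 0, "az": 0, "gripper": 1}, {"x": 0, "y": 0, "z": 0.2, "ax": 0, "ay": 0, "az": 0, "gripper": 1}, {"x": 0, "y": 0, "z": 0.2, "ax": 0, "ay": 0, "az": 0, "gripper": 1}, {"x": 0, "y": 0, "z": 0.2, "ax": 0, "ay": 0, "az": 0, "gripper": 1}, {"x": 0, "y": 0, "z": 0, "ax": 0, "ay": 0, "az": 0, "gripper": 1}]}}

```text
clock: 17.97
position: [651.0, -260.8, 86.6]
ee_rot: [-0.707, 0.707, 0.001, -0.0]
contact_force: [-0.5, -0.7, -1.3]
gripper_width: 67.1
grasp_force: 67.6
```

{"api": "send_rows", "payload": {"targets": [{"x": 0, "y": 0, "z": 0.1, "ax": 0, "ay": 0, "az": 0, "gripper": 1}, {"x": 0, "y": 0, "z": 0.1, "ax": 0, "ay": 0, "az": 0, "gripper": 1}, {"x": 0, "y": 0, "z": 0.1, "ax": 0, "ay": 0, "az": 0, "gripper": 1}, {"x": 0, "y": 0, "z": 0, "ax": 0, "ay": 0, "az": 0, "gripper": 1}, {"x": 0, "y": 0, "z": 0, "ax": 0, "ay": 0, "az": 0, "gripper": 1}]}}

```text
clock: 18.38
position: [651.4, -260.9, 84.3]
ee_rot: [-0.707, 0.707, 0.0, -0.0]
contact_force: [0.4, -0.1, -0.7]
gripper_width: 67.1
grasp_force: 67.6
```

{"api": "send_rows", "payload": {"targets": [{"x": 0, "y": 0, "z": 0.1, "ax": 0, "ay": 0, "az": 0, "gripper": 1}, {"x": 0, "y": 0, "z": 0.1, "ax": 0, "ay": 0, "az": 0, "gripper": 1}, {"x": 0, "y": 0, "z": 0, "ax": 0, "ay": 0, "az": 0, "gripper": 1}, {"x": 0, "y": 0, "z": 0, "ax": 0, "ay": 0, "az": 0, "gripper": 1}]}}

```text
clock: 18.72
position: [651.5, -260.9, 82.7]
ee_rot: [0.707, -0.707, 0.0, -0.0]
contact_force: [-1.6, 0.0, 1.3]
gripper_width: 67.1
grasp_force: 67.7
```

{"api": "send_rows", "payload": {"targets": [{"x": 0, "y": 0, "z": 0.1, "ax": 0, "ay": 0, "az": 0, "gripper": 1}, {"x": 0, "y": 0, "z": 0, "ax": 0, "ay": 0, "az": 0, "gripper": 1}, {"x": 0, "y": 0, "z": 0, "ax": 0, "ay": 0, "az": 0, "gripper": 1}]}}

```text
clock: 18.97
position: [651.6, -261.0, 82.7]
ee_rot: [0.707, -0.707, 0.001, -0.0]
contact_force: [-2.7, 0.8, 5.2]
gripper_width: 67.2
grasp_force: 68.1
```

The collar meets the rim at the expected height. I release, rise and check.

{"api": "send_rows", "payload": {"targets": [{"x": 0, "y": 0, "z": 0, "ax": 0, "ay": 0, "az": 0, "gripper": -1}, {"x": 0, "y": 0, "z": 0, "ax": 0, "ay": 0, "az": 0, "gripper": -1}, {"x": 0, "y": 0, "z": 0, "ax": 0, "ay": 0, "az": 0, "gripper": -1}, {"x": 0, "y": 0, "z": 0, "ax": 0, "ay": 0, "az": 0, "gripper": -1}]}}

```text
clock: 19.3
position: [651.3, -260.9, 80.8]
ee_rot: [-0.707, 0.707, 0.0, -0.0]
contact_force: [-0.0, -0.0, -0.2]
gripper_width: 85.4
grasp_force: 0.0
```

{"api": "send_rows", "payload": {"targets": [{"x": 0, "y": 0, "z": -1.0, "ax": 0, "ay": 0, "az": 0, "gripper": -1}, {"x": 0, "y": 0, "z": -3.5, "ax": 0, "ay": 0, "az": 0, "gripper": -1}, {"x": 0, "y": 0, "z": -4.0, "ax": 0, "ay": 0, "az": 0, "gripper": -1}, {"x": 0, "y": 0, "z": -4.0, "ax": 0, "ay": 0, "az": 0, "gripper": -1}, {"x": 0, "y": 0, "z": -4.0, "ax": 0, "ay": 0, "az": 0, "gripper": -1}]}}

```text
clock: 19.72
position: [651.1, -261.0, 248.9]
ee_rot: [0.707, -0.707, 0.0, 0.0]
contact_force: [1.5, -0.5, -0.2]
gripper_width: 85.5
grasp_force: 0.0
```

{"api": "send_rows", "payload": {"targets": [{"x": 0, "y": 0, "z": 0, "ax": 0, "ay": 0, "az": 0, "gripper": -1}, {"x": 0, "y": 0, "z": 0, "ax": 0, "ay": 0, "az": 0, "gripper": -1}, {"x": 0, "y": 0, "z": 0, "ax": 0, "ay": 0, "az": 0, "gripper": -1}]}}

```text
clock: 19.97
position: [651.1, -260.6, 246.5]
ee_rot: [-0.707, 0.707, 0.0, 0.0]
contact_force: [-0.2, 0.1, -0.8]
gripper_width: 85.3
grasp_force: 0.0
```

```bash
python3 look.py w9.png
python3 - <<'E'
from h import *
d=np.load('w.npz'); P=d['P']; Q=P.reshape(-1,3); Q=Q[np.hypot(Q[:,0]-652,Q[:,1]+262)<45]
h,e=np.histogram(Q[:,2],bins=np.arange(88,140,2)); print(list(zip(e.astype(int).tolist(),h.tolist())))
for a,b in [(122,126),(114,118)]:
    T=Q[(Q[:,2]>a)&(Q[:,2]<b)]; print(a,(T.max(0)+T.min(0))/2,np.ptp(T,axis=0))
    A=np.c_[T[:,:2]-[652,-262],np.ones(len(T))]; print('plane',np.linalg.lstsq(A,T[:,2],rcond=None)[0])
E
```

```text
19.9667 [ 651.1 -260.6  246.5] [-7.070e-01  7.072e-01  1.000e-04  4.000e-04] [-0.2  0.1 -0.8] 85.25840940688884
yellow 3292 top 124.2 [ 651.  -261.5  203.2] [ 85.5  43.5 165.9]
blue 803 top 323.2 [ 652.  -274.1  325.5] [53.7  8.1 12.5]
[(88, 17), (90, 24), (92, 15), (94, 21), (96, 26), (98, 29), (100, 32), (102, 39), (104, 45), (106, 48), (108, 51), (110, 52), (112, 145), (114, 1770), (116, 525), (118, 66), (120, 70), (122, 385), (124, 104), (126, 16), (128, 11), (130, 14), (132, 28), (134, 490), (136, 83)]
122 [ 652.15628946 -261.49704566  123.95243216] [43.12813926 43.49872319  3.85516912]
plane [ 8.90953486e-05 -1.71016575e-04  1.23432600e+02]
114 [ 652.24035742 -261.1619537   115.99791324] [66.38413575 66.64314266  3.99385002]
plane [-1.03834928e-03 -1.06024446e-04  1.15501015e+02]
```

View pics/w9.png

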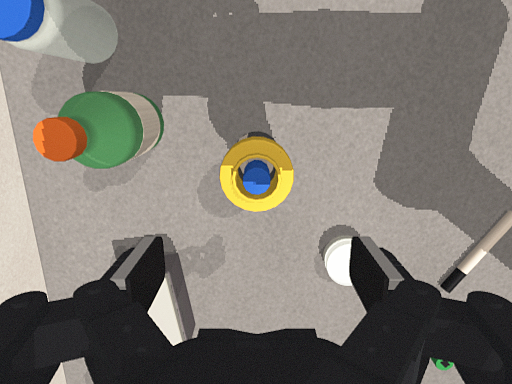

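The collar sits level, with its ring top at 116 and spigot top at 124. It is centred at (256,175) with the blue cap showing through the hole. Next is the lid.

{"api": "send_rows", "payload": {"targets": [{"x": -3.75, "y": -0.02, "z": 0, "ax": 0, "ay": 0, "az": 0, "gripper": -1}, {"x": -3.75, "y": -0.02, "z": 0, "ax": 0, "ay": 0, "az": 0, "gripper": -1}, {"x": -3.75, "y": -0.02, "z": 0, "ax": 0, "ay": 0, "az": 0, "gripper": -1}, {"x": -3.75, "y": -0.02, "z": 0, "ax": 0, "ay": 0, "az": 0, "gripper": -1}, {"x": -3.75, "y": -0.02, "z": 0, "ax": 0, "ay": 0, "az": 0, "gripper": -1}]}}

```text
clock: 20.43
position: [651.3, -71.9, 244.2]
ee_rot: [-0.707, 0.707, 0.001, -0.002]
contact_force: [0.2, 0.3, 0.1]
gripper_width: 85.4
grasp_force: 0.0
```

{"api": "send_rows", "payload": {"targets": [{"x": -3.75, "y": -0.02, "z": 0, "ax": 0, "ay": 0, "az": 0, "gripper": -1}, {"x": -3.75, "y": -0.02, "z": 0, "ax": 0, "ay": 0, "az": 0, "gripper": -1}, {"x": -3.75, "y": -0.02, "z": 0, "ax": 0, "ay": 0, "az": 0, "gripper": -1}, {"x": -3.75, "y": -0.02, "z": 0, "ax": 0, "ay": 0, "az": 0, "gripper": -1}, {"x": -3.75, "y": -0.02, "z": 0, "ax": 0, "ay": 0, "az": 0, "gripper": -1}]}}

```text
clock: 20.85
position: [652.3, 115.7, 244.2]
ee_rot: [0.707, -0.707, -0.001, 0.002]
contact_force: [1.4, -0.0, -0.3]
gripper_width: 85.3
grasp_force: 0.0
```

{"api": "send_rows", "payload": {"targets": [{"x": 0, "y": 0, "z": 2, "ax": 0, "ay": 0, "az": 0, "gripper": -1}, {"x": 0, "y": 0, "z": 3, "ax": 0, "ay": 0, "az": 0, "gripper": -1}, {"x": 0, "y": 0, "z": 2.5, "ax": 0, "ay": 0, "az": 0, "gripper": -1}, {"x": 0, "y": 0, "z": 0, "ax": 0, "ay": 0, "az": 0, "gripper": -1}, {"x": 0, "y": 0, "z": 0, "ax": 0, "ay": 0, "az": 0, "gripper": -1}]}}

```text
clock: 21.27
position: [652.2, 113.6, 168.7]
ee_rot: [0.707, -0.707, -0.001, 0.003]
contact_force: [0.9, -0.0, 0.8]
gripper_width: 85.5
grasp_force: 0.0
```

{"api": "send_rows", "payload": {"targets": [{"x": 0, "y": 0, "z": 0, "ax": 0, "ay": 0, "az": 0, "gripper": -1}, {"x": 0, "y": 0, "z": 0, "ax": 0, "ay": 0, "az": 0, "gripper": -1}]}}

```text
clock: 21.43
position: [654.5, 114.1, 173.3]
ee_rot: [-0.707, 0.707, -0.001, 0.001]
contact_force: [-0.0, -0.3, 0.8]
gripper_width: 86.0
grasp_force: 0.0
```

```bash
python3 obj.py 653.5 114 31 8 46 w10.png
```

```text
[654.5 114.1 173.3] [-0.7071  0.7071 -0.0009  0.0014] [ 0.42  0.49  0.03  0.   -1.11 -0.42] [-0.  -0.3  0.8] 86.01499509443838
fit 8.0 [654.9 114. ] 73 0.1
fit 20.666666666666664 [654.9 113.9] 83 0.1
fit 33.33333333333333 [655. 114.] 138 3.4
top 52.32743519473464 [654.71801275 113.48206014  51.16950507] [61.60082204 61.50665875  5.67676813]
```

{"api": "send_rows", "payload": {"targets": [{"x": 0, "y": -0.04, "z": 3.5, "ax": 0, "ay": 0, "az": 0, "gripper": -1}, {"x": 0, "y": 0, "z": 4.0, "ax": 0, "ay": 0, "az": 0, "gripper": -1}, {"x": 0, "y": 0, "z": 4.0, "ax": 0, "ay": 0, "az": 0, "gripper": -1}, {"x": 0, "y": 0, "z": 3.0, "ax": 0, "ay": 0, "az": 0, "gripper": -1}, {"x": 0, "y": 0, "z": 1.2, "ax": 0, "ay": 0, "az": 0, "gripper": -1}]}}

```text
clock: 21.9
position: [651.6, 113.1, 10.6]
ee_rot: [-0.707, 0.708, 0.001, -0.003]
contact_force: [-0.4, -0.2, -0.9]
gripper_width: 85.3
grasp_force: 0.0
```

{"api": "send_rows", "payload": {"targets": [{"x": 0, "y": 0, "z": 1.0, "ax": 0, "ay": 0, "az": 0, "gripper": -1}, {"x": 0, "y": 0, "z": 0, "ax": 0, "ay": 0, "az": 0, "gripper": -1}, {"x": 0, "y": 0, "z": 0, "ax": 0, "ay": 0, "az": 0, "gripper": -1}, {"x": 0, "y": 0, "z": 0, "ax": 0, "ay": 0, "az": 0, "gripper": -1}]}}

```text
clock: 22.23
position: [655.6, 114.7, 6.9]
ee_rot: [0.707, -0.707, 0.001, -0.002]
contact_force: [0.4, 0.1, -0.1]
gripper_width: 85.4
grasp_force: 0.0
```

{"api": "send_rows", "payload": {"targets": [{"x": 0, "y": 0, "z": 0, "ax": 0, "ay": 0, "az": 0, "gripper": -0.6}, {"x": 0, "y": 0, "z": 0, "ax": 0, "ay": 0, "az": 0, "gripper": 0}, {"x": 0, "y": 0, "z": 0, "ax": 0, "ay": 0, "az": 0, "gripper": 1}, {"x": 0, "y": 0, "z": 0, "ax": 0, "ay": 0, "az": 0, "gripper": 1}, {"x": 0, "y": 0, "z": 0, "ax": 0, "ay": 0, "az": 0, "gripper": 1}]}}

```text
clock: 22.65
position: [655.1, 114.5, 6.6]
ee_rot: [0.707, -0.707, 0.001, -0.001]
contact_force: [-0.8, 0.2, 5.9]
gripper_width: 61.5
grasp_force: 65.3
```

{"api": "send_rows", "payload": {"targets": [{"x": 0, "y": 0, "z": 0, "ax": 0, "ay": 0, "az": 0, "gripper": 1}, {"x": 0, "y": 0, "z": 0, "ax": 0, "ay": 0, "az": 0, "gripper": 1}]}}

```text
clock: 22.82
position: [655.1, 114.6, 6.6]
ee_rot: [0.707, -0.707, 0.001, -0.001]
contact_force: [-0.6, 0.8, 5.4]
gripper_width: 61.7
grasp_force: 65.3
```

{"api": "send_rows", "payload": {"targets": [{"x": 0, "y": 0, "z": -1.0, "ax": 0, "ay": 0, "az": 0, "gripper": 1}, {"x": 0, "y": 0, "z": -4.0, "ax": 0, "ay": 0, "az": 0, "gripper": 1}, {"x": 0, "y": 0, "z": -4.0, "ax": 0, "ay": 0, "az": 0, "gripper": 1}, {"x": 0, "y": 0, "z": -4.0, "ax": 0, "ay": 0, "az": 0, "gripper": 1}, {"x": 0, "y": 0, "z": -4.0, "ax": 0, "ay": 0, "az": 0, "gripper": 1}]}}

```text
clock: 23.23
position: [653.2, 113.9, 176.6]
ee_rot: [-0.707, 0.707, 0.0, -0.0]
contact_force: [0.8, 0.7, -1.4]
gripper_width: 61.9
grasp_force: 65.7
```

{"api": "send_rows", "payload": {"targets": [{"x": 1.5, "y": 0.02, "z": 0, "ax": 0, "ay": 0, "az": 0, "gripper": 1}, {"x": 3.0, "y": 0.02, "z": 0, "ax": 0, "ay": 0, "az": 0, "gripper": 1}, {"x": 3.75, "y": 0.02, "z": 0, "ax": 0, "ay": 0, "az": 0, "gripper": 1}, {"x": 3.75, "y": 0.02, "z": 0, "ax": 0, "ay": 0, "az": 0, "gripper": 1}, {"x": 3.75, "y": 0.02, "z": 0, "ax": 0, "ay": 0, "az": 0, "gripper": 1}]}}

```text
clock: 23.65
position: [652.1, -44.7, 174.7]
ee_rot: [0.707, -0.707, -0.0, -0.0]
contact_force: [0.7, 0.1, -1.7]
gripper_width: 61.7
grasp_force: 65.7
```

{"api": "send_rows", "payload": {"targets": [{"x": 3.75, "y": 0.02, "z": 0, "ax": 0, "ay": 0, "az": 0, "gripper": 1}, {"x": 3.75, "y": 0.02, "z": 0, "ax": 0, "ay": 0, "az": 0, "gripper": 1}, {"x": 3.75, "y": 0.02, "z": 0, "ax": 0, "ay": 0, "az": 0, "gripper": 1}, {"x": 3.75, "y": 0.02, "z": 0, "ax": 0, "ay": 0, "az": 0, "gripper": 1}, {"x": 3.0, "y": 0.02, "z": 0, "ax": 0, "ay": 0, "az": 0, "gripper": 1}]}}

```text
clock: 24.07
position: [650.9, -226.1, 174.5]
ee_rot: [-0.707, 0.708, 0.0, -0.0]
contact_force: [0.5, 0.6, -1.2]
gripper_width: 61.4
grasp_force: 65.7
```

{"api": "send_rows", "payload": {"targets": [{"x": 2.5, "y": 0.04, "z": 0, "ax": 0, "ay": 0, "az": 0, "gripper": 1}, {"x": 1.3, "y": 0.03, "z": 0, "ax": 0, "ay": 0, "az": 0, "gripper": 1}, {"x": 0, "y": 0, "z": 0, "ax": 0, "ay": 0, "az": 0, "gripper": 1}, {"x": 0, "y": 0, "z": 0, "ax": 0, "ay": 0, "az": 0, "gripper": 1}, {"x": 0, "y": 0, "z": 0, "ax": 0, "ay": 0, "az": 0, "gripper": 1}]}}

```text
clock: 24.48
position: [651.0, -260.3, 174.3]
ee_rot: [0.707, -0.707, -0.0, -0.0]
contact_force: [-0.4, 0.5, -0.7]
gripper_width: 61.7
grasp_force: 65.7
```

```bash
python3 look.py w11.png
```

```text
24.4833 [ 651.  -260.3  174.3] [ 7.074e-01 -7.068e-01 -2.000e-04 -1.000e-04] [-0.4  0.5 -0.7] 61.6857863142322
yellow 2450 top 123.2 [ 653.5 -280.   122.1] [27.4  6.5  5.7]
blue 36 top 262.9 [ 651.5 -273.9  262.3] [56.9  8.6  3.1]
red 8297 top 219.9 [ 650.8 -267.5  234.8] [62.4 50.2 37.9]
```

{"api": "send_rows", "payload": {"targets": [{"x": 0.05, "y": -0.14, "z": 0.5, "ax": 0, "ay": 0, "az": 0, "gripper": 1}, {"x": 0, "y": 0, "z": 1.2, "ax": 0, "ay": 0, "az": 0, "gripper": 1}, {"x": 0, "y": 0, "z": 1.2, "ax": 0, "ay": 0, "az": 0, "gripper": 1}, {"x": 0, "y": 0, "z": 0.6, "ax": 0, "ay": 0, "az": 0, "gripper": 1}, {"x": 0, "y": 0, "z": 0, "ax": 0, "ay": 0, "az": 0, "gripper": 1}]}}

```text
clock: 24.95
position: [650.9, -261.0, 135.8]
ee_rot: [0.707, -0.707, -0.003, 0.001]
contact_force: [-0.8, -0.2, -2.2]
gripper_width: 61.5
grasp_force: 65.7
```

{"api": "send_rows", "payload": {"targets": [{"x": 0, "y": 0, "z": 0, "ax": 0, "ay": 0, "az": 0, "gripper": 1}, {"x": 0, "y": 0, "z": 0, "ax": 0, "ay": 0, "az": 0, "gripper": 1}]}}

```text
clock: 25.12
position: [652.7, -262.0, 139.4]
ee_rot: [0.707, -0.707, 0.0, 0.0]
contact_force: [0.1, -0.2, -0.7]
gripper_width: 61.6
grasp_force: 65.7
```

{"api": "send_rows", "payload": {"targets": [{"x": -0.1, "y": 0.03, "z": 0.3, "ax": 0, "ay": 0, "az": 0, "gripper": 1}, {"x": 0, "y": 0, "z": 0.4, "ax": 0, "ay": 0, "az": 0, "gripper": 1}, {"x": 0, "y": 0, "z": 0.4, "ax": 0, "ay": 0, "az": 0, "gripper": 1}, {"x": 0, "y": 0, "z": 0.2, "ax": 0, "ay": 0, "az": 0, "gripper": 1}, {"x": 0, "y": 0, "z": 0, "ax": 0, "ay": 0, "az": 0, "gripper": 1}]}}

```text
clock: 25.53
position: [651.7, -260.8, 125.4]
ee_rot: [-0.707, 0.707, 0.001, -0.0]
contact_force: [0.5, 1.1, -1.5]
gripper_width: 61.5
grasp_force: 65.7
```

{"api": "send_rows", "payload": {"targets": [{"x": 0, "y": 0, "z": 0, "ax": 0, "ay": 0, "az": 0, "gripper": 1}, {"x": 0, "y": 0, "z": 0, "ax": 0, "ay": 0, "az": 0, "gripper": 1}]}}

```text
clock: 25.7
position: [652.3, -261.0, 126.5]
ee_rot: [0.707, -0.707, 0.0, -0.0]
contact_force: [0.1, -0.2, -0.3]
gripper_width: 62.0
grasp_force: 65.7
```

{"api": "send_rows", "payload": {"targets": [{"x": 0, "y": 0, "z": 0.1, "ax": 0, "ay": 0, "az": 0, "gripper": 1}, {"x": 0, "y": 0, "z": 0.1, "ax": 0, "ay": 0, "az": 0, "gripper": 1}, {"x": 0, "y": 0, "z": 0.1, "ax": 0, "ay": 0, "az": 0, "gripper": 1}, {"x": 0, "y": 0, "z": 0, "ax": 0, "ay": 0, "az": 0, "gripper": 1}, {"x": 0, "y": 0, "z": 0, "ax": 0, "ay": 0, "az": 0, "gripper": 1}]}}

```text
clock: 26.12
position: [652.1, -260.9, 123.2]
ee_rot: [-0.707, 0.707, 0.0, -0.0]
contact_force: [0.1, 0.4, -0.8]
gripper_width: 61.9
grasp_force: 65.7
```

{"api": "send_rows", "payload": {"targets": [{"x": 0, "y": 0, "z": 0.1, "ax": 0, "ay": 0, "az": 0, "gripper": 1}, {"x": 0, "y": 0, "z": 0, "ax": 0, "ay": 0, "az": 0, "gripper": 1}, {"x": 0, "y": 0, "z": 0, "ax": 0, "ay": 0, "az": 0, "gripper": 1}]}}

```text
clock: 26.37
position: [652.4, -261.0, 122.8]
ee_rot: [0.707, -0.707, 0.0, -0.0]
contact_force: [-0.7, 0.4, 0.1]
gripper_width: 62.1
grasp_force: 65.8
```

{"api": "send_rows", "payload": {"targets": [{"x": 0, "y": 0, "z": 0.1, "ax": 0, "ay": 0, "az": 0, "gripper": 1}, {"x": 0, "y": 0, "z": 0, "ax": 0, "ay": 0, "az": 0, "gripper": 1}, {"x": 0, "y": 0, "z": 0, "ax": 0, "ay": 0, "az": 0, "gripper": 1}]}}

```text
clock: 26.62
position: [652.4, -261.0, 122.6]
ee_rot: [0.707, -0.707, 0.001, -0.0]
contact_force: [-2.5, 0.9, 5.6]
gripper_width: 61.7
grasp_force: 66.2
```

{"api": "send_rows", "payload": {"targets": [{"x": 0, "y": 0, "z": 0, "ax": 0, "ay": 0, "az": 0, "gripper": -1}, {"x": 0, "y": 0, "z": 0, "ax": 0, "ay": 0, "az": 0, "gripper": -1}, {"x": 0, "y": 0, "z": 0, "ax": 0, "ay": 0, "az": 0, "gripper": -1}, {"x": 0, "y": 0, "z": 0, "ax": 0, "ay": 0, "az": 0, "gripper": -1}]}}

```text
clock: 26.95
position: [652.0, -260.8, 120.7]
ee_rot: [-0.707, 0.707, 0.0, -0.0]
contact_force: [0.0, 0.4, -0.2]
gripper_width: 85.3
grasp_force: 0.0
```

{"api": "send_rows", "payload": {"targets": [{"x": 0, "y": 0, "z": -1.0, "ax": 0, "ay": 0, "az": 0, "gripper": -1}, {"x": 0, "y": 0, "z": -3.5, "ax": 0, "ay": 0, "az": 0, "gripper": -1}, {"x": 0, "y": 0, "z": -4.0, "ax": 0, "ay": 0, "az": 0, "gripper": -1}, {"x": 0, "y": 0, "z": -4.0, "ax": 0, "ay": 0, "az": 0, "gripper": -1}, {"x": 0, "y": 0, "z": -3.5, "ax": 0, "ay": 0, "az": 0, "gripper": -1}]}}

```text
clock: 27.37
position: [652.3, -261.2, 285.2]
ee_rot: [0.707, -0.707, 0.001, -0.0]
contact_force: [0.6, -0.4, 0.6]
gripper_width: 85.4
grasp_force: 0.0
```

{"api": "send_rows", "payload": {"targets": [{"x": 0, "y": 0, "z": 0, "ax": 0, "ay": 0, "az": 0, "gripper": -1}, {"x": 0, "y": 0, "z": 0, "ax": 0, "ay": 0, "az": 0, "gripper": -1}, {"x": 0, "y": 0, "z": 0, "ax": 0, "ay": 0, "az": 0, "gripper": -1}]}}

```text
clock: 27.62
position: [651.9, -260.6, 281.4]
ee_rot: [-0.707, 0.707, 0.0, 0.0]
contact_force: [-0.2, 0.2, -1.4]
gripper_width: 85.3
grasp_force: 0.0
```

```bash
python3 look.py w12.png
python3 - <<'E'
from h import *
d=np.load('w.npz'); P=d['P']; Q=P.reshape(-1,3); Q=Q[np.hypot(Q[:,0]-652,Q[:,1]+262)<45]
h,e=np.histogram(Q[:,2],bins=np.arange(110,176,2)); print(list(zip(e.astype(int).tolist(),h.tolist())))
for a,b in [(166.5,170),(162,165.5)]:
    T=Q[(Q[:,2]>a)&(Q[:,2]<b)]; print(a,(T.max(0)+T.min(0))/2,np.ptp(T,axis=0))
    A=np.c_[T[:,:2]-[652,-262],np.ones(len(T))]; print('plane',np.linalg.lstsq(A,T[:,2],rcond=None)[0])
E
```

```text
27.6167 [ 651.9 -260.6  281.4] [-7.071e-01  7.072e-01  1.000e-04  3.000e-04] [-0.2  0.2 -1.4] 85.28787587733379
yellow 308 top 116.5 [ 652.2 -272.6  221.9] [ 85.4  44.2 218.7]
blue 52 top 375.9 [ 631.  -279.2  376.6] [4.4 1.2 1.1]
red 1421 top 168.8 [ 651.9 -262.1  244.7] [ 85.8  60.9 159.8]
[(110, 7), (112, 36), (114, 183), (116, 34), (118, 11), (120, 16), (122, 17), (124, 3), (126, 13), (128, 9), (130, 14), (132, 20), (134, 13), (136, 8), (138, 15), (140, 10), (142, 26), (144, 9), (146, 13), (148, 11), (150, 15), (152, 22), (154, 15), (156, 14), (158, 17), (160, 49), (162, 2100), (164, 734), (166, 917), (168, 178), (170, 0), (172, 0)]
166.5 [ 652.56906388 -262.05946517  168.17901891] [61.17747478 60.85892711  3.35752337]
plane [1.00312875e-04 3.52258691e-05 1.67476380e+02]
162 [ 653.6018476  -263.40689914  163.75508162] [59.62851882 58.98908577  3.47697725]
plane [-1.03281697e-04  2.65920257e-04  1.63526703e+02]
```

View pics/w12.png

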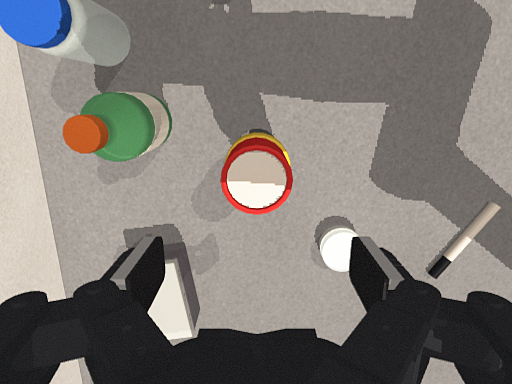

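The lid sits level with its top at 168, centred at (257,178), and its white recess is visible. Next is the large logger.

{"api": "send_rows", "payload": {"targets": [{"x": -2.82, "y": 2.31, "z": 0, "ax": 0, "ay": 0, "az": 0, "gripper": -1}, {"x": -2.82, "y": 2.31, "z": 0, "ax": 0, "ay": 0, "az": 0, "gripper": -1}, {"x": -2.82, "y": 2.31, "z": 0, "ax": 0, "ay": 0, "az": 0, "gripper": -1}, {"x": -2.82, "y": 2.31, "z": 0, "ax": 0, "ay": 0, "az": 0, "gripper": -1}, {"x": -2.82, "y": 2.31, "z": 0, "ax": 0, "ay": 0, "az": 0, "gripper": -1}]}}

```text
clock: 28.08
position: [534.7, -118.9, 279.4]
ee_rot: [-0.707, 0.707, 0.001, -0.001]
contact_force: [0.2, 1.7, 0.6]
gripper_width: 85.6
grasp_force: 0.0
```

{"api": "send_rows", "payload": {"targets": [{"x": -2.82, "y": 2.31, "z": 0, "ax": 0, "ay": 0, "az": 0, "gripper": -1}, {"x": -2.82, "y": 2.31, "z": 0, "ax": 0, "ay": 0, "az": 0, "gripper": -1}, {"x": -2.82, "y": 2.31, "z": 0, "ax": 0, "ay": 0, "az": 0, "gripper": -1}, {"x": -2.82, "y": 2.31, "z": 0, "ax": 0, "ay": 0, "az": 0, "gripper": -1}, {"x": 0, "y": 0, "z": 2, "ax": 0, "ay": 0, "az": 0, "gripper": -1}]}}

```text
clock: 28.5
position: [442.7, -4.1, 263.7]
ee_rot: [0.709, -0.705, 0.001, -0.003]
contact_force: [0.6, 0.4, 0.5]
gripper_width: 85.3
grasp_force: 0.0
```

{"api": "send_rows", "payload": {"targets": [{"x": 0, "y": 0, "z": 4, "ax": 0, "ay": 0, "az": 0, "gripper": -1}, {"x": 0, "y": 0, "z": 4, "ax": 0, "ay": 0, "az": 0, "gripper": -1}, {"x": 0, "y": 0, "z": 2, "ax": 0, "ay": 0, "az": 0, "gripper": -1}, {"x": 0, "y": 0, "z": 0, "ax": 0, "ay": 0, "az": 0, "gripper": -1}, {"x": 0, "y": 0, "z": 0, "ax": 0, "ay": 0, "az": 0, "gripper": -1}]}}

```text
clock: 28.92
position: [443.6, -7.5, 160.3]
ee_rot: [0.707, -0.707, -0.001, 0.002]
contact_force: [0.3, 0.3, 0.8]
gripper_width: 85.6
grasp_force: 0.0
```

{"api": "send_rows", "payload": {"targets": [{"x": 0, "y": 0, "z": 0, "ax": 0, "ay": 0, "az": 0, "gripper": -1}, {"x": 0, "y": 0, "z": 0, "ax": 0, "ay": 0, "az": 0, "gripper": -1}]}}

```text
clock: 29.08
position: [445.6, -6.8, 162.9]
ee_rot: [0.707, -0.707, 0.001, -0.001]
contact_force: [-0.2, 0.6, 0.6]
gripper_width: 85.5
grasp_force: 0.0
```

```bash
python3 obj.py 444 -6.3 17 6 42 w13.png
```

```text
[445.6  -6.8 162.9] [ 0.7072 -0.707   0.0009 -0.0014] [ 0.35  0.15 -0.52  0.   -0.91 -0.35] [-0.2  0.6  0.6] 85.49625530775062
fit 6.0 [445.1  -6.3] 67 0.2
fit 18.0 [445.1  -6.3] 76 0.1
fit 30.0 [445.1  -6.4] 83 0.1
top 47.182409285076005 [444.89775998  -6.99041624  45.66336457] [32.8877593  33.38899611  4.58505212]
```

View pics/w13.png

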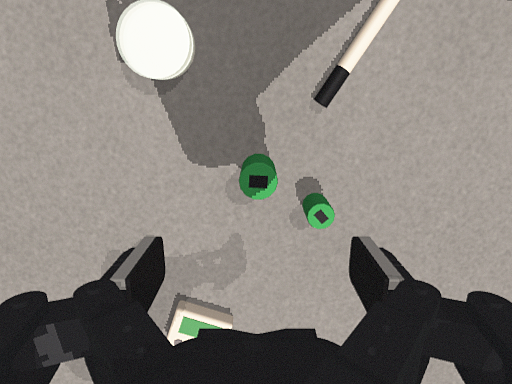

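The large logger is directly ahead at (258,178) and the smaller one is clear at (319,211). I narrow the fingers a little, descend and grip.

{"api": "send_rows", "payload": {"targets": [{"x": -0.03, "y": 0.05, "z": 3.5, "ax": 0, "ay": 0, "az": 0, "gripper": -0.4}, {"x": 0, "y": 0, "z": 4.0, "ax": 0, "ay": 0, "az": 0, "gripper": -0.4}, {"x": 0, "y": 0, "z": 4.0, "ax": 0, "ay": 0, "az": 0, "gripper": -0.4}, {"x": 0, "y": 0, "z": 2.5, "ax": 0, "ay": 0, "az": 0, "gripper": -0.4}, {"x": 0, "y": 0, "z": 1.5, "ax": 0, "ay": 0, "az": 0, "gripper": -0.4}]}}

```text
clock: 29.55
position: [443.2, -7.1, 4.6]
ee_rot: [-0.707, 0.707, 0.001, -0.001]
contact_force: [0.6, -0.2, -0.0]
gripper_width: 59.8
grasp_force: 0.0
```

{"api": "send_rows", "payload": {"targets": [{"x": 0, "y": 0, "z": 0, "ax": 0, "ay": 0, "az": 0, "gripper": -0.4}, {"x": 0, "y": 0, "z": 0, "ax": 0, "ay": 0, "az": 0, "gripper": -0.4}, {"x": 0, "y": 0, "z": 0, "ax": 0, "ay": 0, "az": 0, "gripper": -0.4}]}}

```text
clock: 29.8
position: [445.4, -6.3, 7.8]
ee_rot: [0.707, -0.707, 0.001, -0.002]
contact_force: [0.5, 0.1, -0.3]
gripper_width: 59.8
grasp_force: 0.0
```

{"api": "send_rows", "payload": {"targets": [{"x": 0, "y": 0, "z": 0, "ax": 0, "ay": 0, "az": 0, "gripper": 0.1}, {"x": 0, "y": 0, "z": 0, "ax": 0, "ay": 0, "az": 0, "gripper": 1}, {"x": 0, "y": 0, "z": 0, "ax": 0, "ay": 0, "az": 0, "gripper": 1}, {"x": 0, "y": 0, "z": 0, "ax": 0, "ay": 0, "az": 0, "gripper": 1}, {"x": 0, "y": 0, "z": 0, "ax": 0, "ay": 0, "az": 0, "gripper": 1}]}}

```text
clock: 30.22
position: [444.9, -6.4, 7.9]
ee_rot: [0.707, -0.707, 0.001, -0.001]
contact_force: [-0.1, 0.5, 6.4]
gripper_width: 33.0
grasp_force: 59.0
```

{"api": "send_rows", "payload": {"targets": [{"x": 0, "y": 0, "z": 0, "ax": 0, "ay": 0, "az": 0, "gripper": 1}, {"x": 0, "y": 0, "z": 0, "ax": 0, "ay": 0, "az": 0, "gripper": 1}]}}

```text
clock: 30.38
position: [444.8, -6.4, 7.9]
ee_rot: [0.707, -0.707, 0.001, -0.001]
contact_force: [-0.5, 0.2, 6.1]
gripper_width: 32.7
grasp_force: 59.0
```

{"api": "send_rows", "payload": {"targets": [{"x": 0, "y": 0, "z": -1.5, "ax": 0, "ay": 0, "az": 0, "gripper": 1}, {"x": 0, "y": 0, "z": -4.0, "ax": 0, "ay": 0, "az": 0, "gripper": 1}, {"x": 0, "y": 0, "z": -4.0, "ax": 0, "ay": 0, "az": 0, "gripper": 1}, {"x": 0, "y": 0, "z": -4.0, "ax": 0, "ay": 0, "az": 0, "gripper": 1}, {"x": 0, "y": 0, "z": -4.0, "ax": 0, "ay": 0, "az": 0, "gripper": 1}]}}

```text
clock: 30.8
position: [443.2, -6.9, 184.2]
ee_rot: [-0.707, 0.707, -0.0, 0.001]
contact_force: [0.4, 0.8, -2.0]
gripper_width: 33.0
grasp_force: 59.7
```

{"api": "send_rows", "payload": {"targets": [{"x": 0, "y": 0, "z": -3.5, "ax": 0, "ay": 0, "az": 0, "gripper": 1}, {"x": 0, "y": 0, "z": -1.5, "ax": 0, "ay": 0, "az": 0, "gripper": 1}, {"x": 1.53, "y": -1.24, "z": 0, "ax": 0, "ay": 0, "az": 0, "gripper": 1}, {"x": 2.56, "y": -2.07, "z": 0, "ax": 0, "ay": 0, "az": 0, "gripper": 1}, {"x": 3.07, "y": -2.48, "z": 0, "ax": 0, "ay": 0, "az": 0, "gripper": 1}]}}

```text
clock: 31.22
position: [501.6, -78.3, 233.4]
ee_rot: [0.708, -0.706, 0.001, -0.002]
contact_force: [0.8, 2.0, 0.4]
gripper_width: 32.6
grasp_force: 59.7
```

{"api": "send_rows", "payload": {"targets": [{"x": 3.07, "y": -2.48, "z": 0, "ax": 0, "ay": 0, "az": 0, "gripper": 1}, {"x": 3.07, "y": -2.48, "z": 0, "ax": 0, "ay": 0, "az": 0, "gripper": 1}, {"x": 3.07, "y": -2.48, "z": 0, "ax": 0, "ay": 0, "az": 0, "gripper": 1}, {"x": 3.07, "y": -2.48, "z": 0, "ax": 0, "ay": 0, "az": 0, "gripper": 1}, {"x": 2.56, "y": -2.07, "z": 0, "ax": 0, "ay": 0, "az": 0, "gripper": 1}]}}

```text
clock: 31.63
position: [622.5, -229.0, 231.7]
ee_rot: [-0.707, 0.707, -0.0, 0.0]
contact_force: [2.0, 0.4, -0.3]
gripper_width: 32.7
grasp_force: 59.7
```

{"api": "send_rows", "payload": {"targets": [{"x": 2.04, "y": -1.66, "z": 0, "ax": 0, "ay": 0, "az": 0, "gripper": 1}, {"x": 1.53, "y": -1.24, "z": 0, "ax": 0, "ay": 0, "az": 0, "gripper": 1}, {"x": 0, "y": 0, "z": 0, "ax": 0, "ay": 0, "az": 0, "gripper": 1}, {"x": 0, "y": 0, "z": 0, "ax": 0, "ay": 0, "az": 0, "gripper": 1}, {"x": 0, "y": 0, "z": 0, "ax": 0, "ay": 0, "az": 0, "gripper": 1}]}}

```text
clock: 32.05
position: [650.0, -262.1, 231.6]
ee_rot: [-0.707, 0.707, 0.0, 0.0]
contact_force: [-0.5, -0.7, 0.8]
gripper_width: 32.9
grasp_force: 59.7
```

{"api": "send_rows", "payload": {"targets": [{"x": 0, "y": -0.2, "z": 0.8, "ax": 0, "ay": 0, "az": 0, "gripper": 1}, {"x": 0, "y": 0, "z": 1.5, "ax": 0, "ay": 0, "az": 0, "gripper": 1}, {"x": 0, "y": 0, "z": 1.5, "ax": 0, "ay": 0, "az": 0, "gripper": 1}, {"x": 0, "y": 0, "z": 0.8, "ax": 0, "ay": 0, "az": 0, "gripper": 1}, {"x": 0, "y": 0, "z": 0, "ax": 0, "ay": 0, "az": 0, "gripper": 1}]}}

```text
clock: 32.47
position: [651.1, -261.2, 182.9]
ee_rot: [0.707, -0.707, -0.002, 0.001]
contact_force: [-0.9, 1.3, -0.9]
gripper_width: 33.0
grasp_force: 59.7
```

{"api": "send_rows", "payload": {"targets": [{"x": 0, "y": 0, "z": 0, "ax": 0, "ay": 0, "az": 0, "gripper": 1}, {"x": 0, "y": 0, "z": 0, "ax": 0, "ay": 0, "az": 0, "gripper": 1}, {"x": 0, "y": 0, "z": 0, "ax": 0, "ay": 0, "az": 0, "gripper": 1}]}}

```text
clock: 32.72
position: [653.2, -262.5, 186.7]
ee_rot: [0.707, -0.707, 0.001, -0.001]
contact_force: [0.2, -0.0, -0.3]
gripper_width: 32.7
grasp_force: 59.7
```

{"api": "send_rows", "payload": {"targets": [{"x": -0.04, "y": 0.08, "z": 0.4, "ax": 0, "ay": 0, "az": 0, "gripper": 1}, {"x": 0, "y": 0, "z": 0.4, "ax": 0, "ay": 0, "az": 0, "gripper": 1}, {"x": 0, "y": 0, "z": 0.2, "ax": 0, "ay": 0, "az": 0, "gripper": 1}, {"x": 0, "y": 0, "z": 0, "ax": 0, "ay": 0, "az": 0, "gripper": 1}, {"x": 0, "y": 0, "z": 0, "ax": 0, "ay": 0, "az": 0, "gripper": 1}]}}

```text
clock: 33.13
position: [651.7, -262.1, 175.0]
ee_rot: [-0.707, 0.707, 0.0, -0.0]
contact_force: [-0.0, 0.3, 0.7]
gripper_width: 32.6
grasp_force: 59.7
```

{"api": "send_rows", "payload": {"targets": [{"x": 0, "y": 0, "z": 0.1, "ax": 0, "ay": 0, "az": 0, "gripper": 1}, {"x": 0, "y": 0, "z": 0.1, "ax": 0, "ay": 0, "az": 0, "gripper": 1}, {"x": 0, "y": 0, "z": 0, "ax": 0, "ay": 0, "az": 0, "gripper": 1}, {"x": 0, "y": 0, "z": 0, "ax": 0, "ay": 0, "az": 0, "gripper": 1}]}}

```text
clock: 33.47
position: [651.8, -262.1, 173.3]
ee_rot: [0.707, -0.707, -0.0, 0.0]
contact_force: [-0.1, 1.0, -0.1]
gripper_width: 33.0
grasp_force: 59.7
```

{"api": "send_rows", "payload": {"targets": [{"x": 0, "y": 0, "z": 0.1, "ax": 0, "ay": 0, "az": 0, "gripper": 1}, {"x": 0, "y": 0, "z": 0, "ax": 0, "ay": 0, "az": 0, "gripper": 1}, {"x": 0, "y": 0, "z": 0, "ax": 0, "ay": 0, "az": 0, "gripper": 1}]}}

```text
clock: 33.72
position: [651.8, -262.1, 172.3]
ee_rot: [0.707, -0.707, -0.0, 0.0]
contact_force: [0.7, -0.8, -0.6]
gripper_width: 32.6
grasp_force: 59.7
```

{"api": "send_rows", "payload": {"targets": [{"x": 0, "y": 0, "z": 0.1, "ax": 0, "ay": 0, "az": 0, "gripper": 1}, {"x": 0, "y": 0, "z": 0, "ax": 0, "ay": 0, "az": 0, "gripper": 1}, {"x": 0, "y": 0, "z": 0, "ax": 0, "ay": 0, "az": 0, "gripper": 1}]}}

```text
clock: 33.97
position: [651.9, -262.2, 172.0]
ee_rot: [0.707, -0.707, 0.0, -0.0]
contact_force: [-1.2, 0.1, 2.4]
gripper_width: 33.1
grasp_force: 59.9
```

The logger touches the recess floor. I open and rise clear.

{"api": "send_rows", "payload": {"targets": [{"x": 0, "y": 0, "z": 0, "ax": 0, "ay": 0, "az": 0, "gripper": 0}, {"x": 0, "y": 0, "z": 0, "ax": 0, "ay": 0, "az": 0, "gripper": -0.6}, {"x": 0, "y": 0, "z": 0, "ax": 0, "ay": 0, "az": 0, "gripper": -1}, {"x": 0, "y": 0, "z": 0, "ax": 0, "ay": 0, "az": 0, "gripper": -1}, {"x": 0, "y": 0, "z": 0, "ax": 0, "ay": 0, "az": 0, "gripper": -1}]}}

```text
clock: 34.38
position: [651.8, -262.1, 171.1]
ee_rot: [-0.707, 0.707, 0.0, -0.0]
contact_force: [0.6, 0.4, -0.3]
gripper_width: 85.3
grasp_force: 0.0
```

{"api": "send_rows", "payload": {"targets": [{"x": 0, "y": 0, "z": -1.0, "ax": 0, "ay": 0, "az": 0, "gripper": -1}, {"x": 0, "y": 0, "z": -3.0, "ax": 0, "ay": 0, "az": 0, "gripper": -1}, {"x": 0, "y": 0, "z": -4.0, "ax": 0, "ay": 0, "az": 0, "gripper": -1}, {"x": 0, "y": 0, "z": -4.0, "ax": 0, "ay": 0, "az": 0, "gripper": -1}, {"x": 0, "y": 0, "z": -2.0, "ax": 0, "ay": 0, "az": 0, "gripper": -1}]}}

```text
clock: 34.8
position: [652.9, -263.1, 318.8]
ee_rot: [0.707, -0.707, 0.005, -0.002]
contact_force: [0.8, 0.5, 1.8]
gripper_width: 85.6
grasp_force: 0.0
```

{"api": "send_rows", "payload": {"targets": [{"x": -3, "y": 2.5, "z": 0, "ax": 0, "ay": 0, "az": 0, "gripper": -1}, {"x": -3, "y": 2.5, "z": 0, "ax": 0, "ay": 0, "az": 0, "gripper": -1}, {"x": -3, "y": 2.5, "z": 0, "ax": 0, "ay": 0, "az": 0, "gripper": -1}, {"x": 0, "y": 0, "z": 0, "ax": 0, "ay": 0, "az": 0, "gripper": -1}, {"x": 0, "y": 0, "z": 0, "ax": 0, "ay": 0, "az": 0, "gripper": -1}]}}

```text
clock: 35.22
position: [575.8, -170.9, 313.4]
ee_rot: [0.708, -0.706, 0.001, -0.001]
contact_force: [0.1, 0.2, 0.2]
gripper_width: 85.3
grasp_force: 0.0
```

Run:
```python
from h import *
im,P=cloud('side'); im2,P2=cloud('scene')
for p in (P,P2):
    for n,r,a,b in [('log',17,172,206),('lid',31,122,162),('ring',34,94,114)]: print(n,*fitc(p,652,-262,r,a,b,r+6))
    Q=p.reshape(-1,3);Q=Q[np.hypot(Q[:,0]-652,Q[:,1]+262)<25]; print('top',np.nanpercentile(Q[:,2],98))
a=cv2.resize(im[130:330,300:470],None,fx=2.5,fy=2.5); b=cv2.resize(im2[170:330,60:200],None,fx=2.0,fy=2.0)
cv=np.zeros((500,710,3),np.uint8); cv[:,:a.shape[1]]=a; cv[:b.shape[0],430:430+b.shape[1]]=b; save(cv,'fin.png')
```

```text
log [ 650.5 -261.8] 257 0.6
lid [ 650.9 -261.2] 488 0.7
ring [ 650.4 -260.5] 242 0.6
top 211.0278712310311
log [ 650.8 -261.8] 236 0.5
lid [ 651.3 -261.3] 471 1.6
ring [ 650.5 -260.7] 231 0.6
top 210.3791741918542
```

View pics/fin.png

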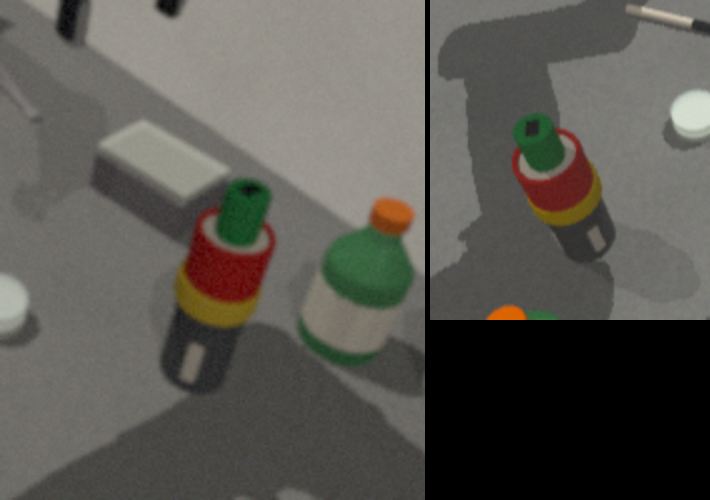

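Both views show the whole stack upright and coaxial, at about (225,285) in the side crop and (560,190) in the scene crop. The logger top is at about 210 mm, as expected, so I hand the job in.

```bash
python3 -c "
from bench import arm
print(arm.job_done())"
```

```text
the job is handed in; nothing more can be done
None
```

The job is handed in at about 35 s: bottle, collar, lid and logger went on in that order, and the final camera check showed the stack upright and centred (the verdict was not shown).

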